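# Turn out the resin beetle blocks into a display box

## Task

Gather all the amber beetle blocks, black backs still up, in the blue tray; cap the tray with the empty dark wooden box, fold the turnover stand's yellow leaf onto it and turn the two over together with the silver leaf, so that the blocks come to lie beetle side up in the box, then open the silver leaf again and set the emptied tray down on the green mat. Then put the clear lid fully down on the box and, once it is on, push both red studs of the lid flush to lock it. Leave the other things on the bench alone.

Things in the scene. Friction and masses are not known exactly. Their poses are not given: they have to be found in the camera images.
- hinge_mid (a point): (all sizes in mm) middle of the hinge axis of the fixed turnover stand, 50 above the table; the axis runs along this point's x, z up. Two leaves turn about it, each a plate whose nest (lips 3 high, 81 x 61 inside) lies centred 63 from the axis, its face 15 below the axis when flat. Open flat: silver leaf on +y, yellow leaf on -y. With one leaf folded on the other there is 30 between the faces.
- leaf_a (a joint): silver leaf: 0 lying flat on the +y side (start), 3.14 folded right over to the -y side. Stiff hinge, stays where left; about 5 N at its bar, up to 15 N with tray, box and the yellow leaf to carry
- leaf_c (a joint): yellow leaf: 0 lying flat on the -y side, 3.14 folded over to the +y side, onto the silver leaf. Stiff hinge, stays where left, about 5 N at its bar. It starts at 0 to 0.3.
- leaf_a_bar (a point): middle of the round black grip bar of the silver leaf: 10 across, 38 long along x, 145 from the axis (44 clear of the leaf's edge), level with the axis when flat; held by one stem at its end towards -x, 18 from this point
- leaf_c_bar (a point): the same for the orange grip bar of the yellow leaf; its stem is at the end towards +x. The two bars are 54 apart along x, so either can be taken from above when the leaves are folded together.
- tray_mid (a point): centre, half-way up, of the loose blue plastic tray: outside 76 (x) x 56 (y) x 10 (z), walls 3, floor 3, inside 70 x 50 x 7 deep. z points out of its open mouth; it starts mouth up in the silver leaf's nest. 70 g.
- box_mid (a point): centre of the empty dark-wood box: outside 76 (x) x 56 (y) x 19 (z), walls 3, floor 3, inside 70 x 50 x 16 deep, 90 g. It starts mouth DOWN on the table; z points out through its floor, away from the mouth (up now, down when upright). Its flat rim matches the tray's, with no catches: capped, the two make a body 76 x 56 x 29, which fits between the folded leaves with 1 to spare.
- lid_grip (a point): centre of the black grip bar of the clear lid: bar 16 (x) x 12 (y) x 18 tall. Plate 84 (x) x 64 (y) x 4, its top 9 below this point; a skirt 5 deep (lower edge 18 below this point) goes round outside the box rim with 2 of play all round. z up; starts skirt down on the table. Seated on the upright box, the plate rests on the rim and this point is 13 above the rim, 22.5 above box_mid. 100 g.
- stud_a (a joint): travel of the red push stud on the lid at x = +29 mm: 0 standing 6 mm proud of the plate, 0.006 m pushed flush (locked). Moves with about 6 N and stays where it is left.
- stud_b (a joint): the same for the red push stud at x = -29 mm
- stud_a_top (a point): centre of the top face of stud a (12 across)
- stud_b_top (a point): centre of the top face of stud b (12 across)
- mat_top (a point): centre of the top of a fixed flat green mat, 120 (x) x 140 (y), 3 thick
- board_top (a point): centre of the top of the fixed white foam board, 170 x 170 x 20 thick, on which the blocks start
- block_a_mid (a point): centre of an amber resin block with a beetle in it, 20 (x) x 20 (y) x 15 (z), 15 g, loose; z points out of its black back, the beetle face is on the -z side. It starts back up on the foam board. Two to four of the four blocks are present (None: absent).
- block_b_mid (a point): centre of an amber resin block with a beetle in it, 20 (x) x 20 (y) x 15 (z), 15 g, loose; z points out of its black back, the beetle face is on the -z side. It starts back up on the foam board. Two to four of the four blocks are present (None: absent).
- block_c_mid (a point): centre of an amber resin block with a beetle in it, 20 (x) x 20 (y) x 15 (z), 15 g, loose; z points out of its black back, the beetle face is on the -z side. It starts back up on the foam board. Two to four of the four blocks are present (None: absent).
- block_d_mid (a point): centre of an amber resin block with a beetle in it, 20 (x) x 20 (y) x 15 (z), 15 g, loose; z points out of its black back, the beetle face is on the -z side. It starts back up on the foam board. Two to four of the four blocks are present (None: absent).
- jar: clear closed glass jar, 52 across, 75 tall, black cap; bystander, origin under its centre
- pinbox: yellow pin box, 50 x 70 x 22; bystander, origin under its centre
- loupe: black round loupe, 48 across, 28 tall; bystander, origin under its centre
- vial: small bottle with white cap, 28 across, 55 tall; bystander, origin under its centre
- brush: small brush lying flat, 170 long; bystander
- tweezers: steel tweezers lying flat, 125 long; bystander
Mind the look-alikes: they are no part of the job. Of the things shaped like the part that bears tray_mid, the blue one is meant.

How it is judged:
By the outcome, as a careful person would: the job done as asked, in the order asked, and still so for the second after the job is handed in, with the robot touching nothing.
Of block_a, block_b, block_c, block_d only 2 to 4 are there at a start; the rules pass over those that are not, and their reading is None.
At some moment in a run one of lid, block_a, block_b, block_c, block_d may be knocked a few centimetres aside while the robot is not near it.
It also fails if it takes over 210 s, if anything falls off the work surface, if the arm or the gripper's body presses on something with over 40 N, if the wrist force passes 120 N, or if a joint passes its speed limit or range.

## Robot

A 6-joint arm with a two-finger parallel gripper is mounted at the origin on the work surface. World frame = base frame: x ahead of the robot, y to its left, z up, the work surface at z = 0. Lengths are in m, angles in rad, forces in N, time in s.
With the tool pointing down it reaches from about 0.35 to 0.775 m from the base axis. Payload 7.3 kg.
Tool frame: the origin (TCP) lies at the very end of the fingers, on their centre line; the grasp point (between the pads) lies 19 mm behind it (robot.tcp_to_grasp is the distance from the TCP to the grasp point, in m); z points along the fingers, y is the direction in which the jaws open and shut (so a half turn about z gives the same grasp; the last joint's range is limited). The gripper opens to 92 mm and grips with 3 to 60 N. Pads are 19 mm wide; open, the fingers measure 130 mm over their backs; the gripper's body (75 mm by 190 mm) begins 47 mm behind the grasp point.
Start: joints at [-1.303, 0.342, 1.524, -0, 1.275, -0.146], TCP at [0.211, -0.481, 0.227] pointing down, gripper open.
Joint ranges: [-2.53, 2.53], [-0.77, 2.02], [0.04, 2.7], [-1, 4.14], [0.28, 2.66], [-3.11, 3.11]. Speed limits (rad/s): [2.57, 2.57, 3.14, 3.14, 3.14, 3.14].

## Interface

Orientations are given as [roll, pitch, yaw] about the fixed x, y, z axes, in that order (R = Rz(yaw) Ry(pitch) Rx(roll)).
In Python, from cell import robot gives the robot as it stands.
- The arm moves only by the tool arm_command, never from a script. Its argument "motion" is a list that holds one entry, the list of rows, each a list of 7 numbers: the turn, a rotation vector about the tool's x, y, z in units of 90 degrees (1.0 is 90 degrees), then the shift along the tool's x, y, z in units of 30 cm (1.0 is 30 cm), then the opening, from -1 (shut) to 1 (fully open). In form: [[[wx, wy, wz, tx, ty, tz, grip], ...]]. A call has 1 to 8 rows; each row is the pose to reach, as a shift and turn from the pose commanded when the call began, along the tool's axes at that moment; what a row does not reach only later rows make up. A row lasts 1/10 s, in which the tool goes at most 50 mm and 8.59 degrees, less where a joint would pass 70% of its speed; a pose out of reach is approached as far as the arm can. A call with a number of a shift or a turn outside -1 to 1 is refused whole. A call with a gripper value outside its range is refused whole. The fingers move at their own pace and stop on an object; "grip_force" is the grip in N (left out, the last holds). Time passes only in rows, so rows that repeat a pose let the fingers close. It gives the time, the measured TCP pose, the force and the opening at its end, in the units of the state.
- robot.observe(): the state, without advancing time (a new reading comes with each control period).
- robot.read_camera(name): name is "scene" or "top"; returns a dict with "image" (420x560x3 uint8, red, green, blue), "z_map" (420x560 float32, m along the optical axis (not along the pixel's ray), 0 where there is no reading), "fov_y" (degrees; the focal length in pixels is half the picture's height over the tangent of half this angle, whatever the lens; pixels are square), "cx", "cy" (the principal point, pixels), "cam_to_world" (4x4, takes a point from camera to world coordinates). Camera axes: x right, y down, z forward; pixel columns grow to the right and rows downward; lengths in m; the calibration is good to about 2 mm. A picture is of the moment at which its call begins.
- robot.hand_in(): hands the job in, once; it reports no verdict.
The state is a dict: "time": time; "qpos": joint angles; "qvel": joint speeds; "joint_efforts": joint torques, N m; "tool_pos": TCP position; "tool_rot": TCP orientation; "contact_force": force on the tool from outside, world axes, zero at the start; "torque": the same for the moment, N m; "opening": finger opening in m.
Only numpy, scipy, OpenCV 4.12 (cv2) and the standard library are available. Lean on these libraries where they do the work, as an engineer would, in place of code of your own. Each camera call takes 0.05 s, during which the arm holds its last target.

## Working session

There is one attempt and no reset: what is moved stays moved. The work goes in short steps, Python scripts to look and compute and a tool call to move; the robot and the scene stay as the last step left them, time stands still between calls to the robot, and variables do not carry over. Pictures are saved under pics/ and viewed, and the job is handed in when it is done.

Besides the shell and the picture viewer there is one more tool, called after "Emit:" as name([rows], argument=value, ...), one row to a line, values as JSON. arm_command: Moves the arm, as the interface text tells. Its arguments: {"type":"object","properties":{"motion":{"type":"array"},"grip_force":{"type":"number"}},"required":["motion"]}

```bash
ls -la; mkdir -p pics; python3 - <<'E'
from cell import robot
import cv2,numpy as np
print(robot.observe())
for n in("scene","top"):
    c=robot.read_camera(n)
    cv2.imwrite(f"pics/{n}0.png",cv2.resize(c["image"][:,:,::-1],(784,588),interpolation=cv2.INTER_CUBIC))
    print(n,c["fov_y"],c["cx"],c["cy"],np.round(c["cam_to_world"],3).tolist())
E
```

```text
total 12
drwxr-xr-x  3 agent agent 4096 Dec  7 06:02 .
drwxr-xr-x 23 root  root  4096 Dec  7 06:02 ..
drwxr-xr-x  2 agent agent 4096 Dec  7 06:02 pics
{'time': 0.0, 'qpos': array([-1.30300095e+00,  3.42711789e-01,  1.52504953e+00, -6.15275299e-06,
        1.27541359e+00, -1.45990100e-01]), 'qvel': array([ 6.01696819e-05,  1.42020041e-03,  1.30913539e-03,  9.95719821e-04,
        4.13943816e-04, -2.45000969e-03]), 'joint_efforts': array([-4.32237775e-04, -4.31237054e+01, -2.44223982e+01,  7.17594847e-02,
        5.59428404e-02, -1.65151228e-04]), 'tool_pos': array([ 0.21100005, -0.48026552,  0.22603931]), 'tool_rot': array([-3.14002638e+00, -2.24352407e-04,  4.13787098e-01]), 'contact_force': array([-0.14217202, -0.15788155,  0.47489494]), 'torque': array([ 0.06032235, -0.00924581,  0.00934719]), 'opening': 0.0915547306537405}
scene 50.438306500098484 285.08800395579226 206.49388729875446 [[-0.807, 0.322, -0.494, 1.018], [0.59, 0.458, -0.665, 0.75], [0.012, -0.828, -0.56, 0.633], [0.0, 0.0, 0.0, 1.0]]
top 50.61810247325824 277.8888587079573 209.02388190206256 [[0.004, -0.985, 0.17, 0.287], [-1.0, -0.007, -0.016, 0.063], [0.016, -0.17, -0.985, 1.377], [0.0, 0.0, 0.0, 1.0]]
```

The top picture (784x588 scale) shows:
- blue tray at (378,323), yellow leaf at (437,328), dark box at (522,262), lid at (545,337)
- mat at (413,222), board at (262,318) with 4 blocks

Possible mix-ups:
- **Tray:** the teal trays at (330,384) and (268,410) look like the blue one at (378,323). I choose the blue one, in the nest.
- **Box:** the cork drawer at (655,300) and the white/brown box at (250,152) compare with the dark box at (522,262). I choose the dark one.
- **Lid:** the yellow-rimmed pin box at (573,377) compares with the lid with red studs at (545,337). I choose the lid.

Next I check these in a close crop and measure.

```bash
cat > h.py <<'E'
from cell import robot
import cv2,numpy as np
def cam(n):
    c=robot.read_camera(n); c['f']=c["image"].shape[0]/2/np.tan(np.radians(c["fov_y"]/2)); return c
def rays(c,uv):
    uv=np.atleast_2d(uv).astype(float)
    d=np.c_[(uv[:,0]-c['cx'])/c['f'],(uv[:,1]-c['cy'])/c['f'],np.ones(len(uv))]
    T=c["cam_to_world"]; return T[:3,3],d@T[:3,:3].T
def onplane(c,uv,z):
    o,d=rays(c,uv); t=(z-o[2])/d[:,2]; return o+d*t[:,None]
def cloud(c):
    h,w=c["z_map"].shape; v,u=np.mgrid[:h,:w]
    o,d=rays(c,np.c_[u.ravel(),v.ravel()]); P=o+d*c["z_map"].ravel()[:,None]
    P=P.reshape(h,w,3); P[c["z_map"]==0]=np.nan; return P
def proj(c,P):
    T=np.linalg.inv(c["cam_to_world"]); q=np.atleast_2d(P)@T[:3,:3].T+T[:3,3]
    return np.c_[q[:,0]/q[:,2]*c['f']+c['cx'],q[:,1]/q[:,2]*c['f']+c['cy']]
def hsv(c): return cv2.cvtColor(c["image"],cv2.COLOR_RGB2HSV)
def blobs(m,amin=15):
    n,l,s,ct=cv2.connectedComponentsWithStats(m.astype(np.uint8))
    return [(s[i,4],ct[i],l==i) for i in range(1,n) if s[i,4]>=amin]
def wrect(c,m,z):
    """min-area rect of a mask's outline on plane z: centre, sizes(mm), angle deg of long side"""
    cs,_=cv2.findContours(m.astype(np.uint8),cv2.RETR_EXTERNAL,cv2.CHAIN_APPROX_NONE)
    k=max(cs,key=cv2.contourArea)[:,0,:]
    P=onplane(c,k,z)[:,:2]
    (x,y),(w,h),a=cv2.minAreaRect((P*1000).astype(np.float32))
    if w<h: w,h,a=h,w,a+90
    return np.round([x,y,w,h,(a+90)%180-90],1)
def crop(c,u0,v0,u1,v1,name,k=None):
    im=c["image"][v0:v1,u0:u1,::-1]; k=k or min(784/im.shape[1],588/im.shape[0])
    cv2.imwrite("pics/"+name,cv2.resize(im,None,fx=k,fy=k,interpolation=cv2.INTER_CUBIC))
def st():
    s=robot.observe()
    print("t",round(s["time"],2),"tcp",np.round(s["tool_pos"]*1000,1),"rot",np.round(np.degrees(s["tool_rot"]),2),"F",np.round(s["contact_force"],1),"open",round(s["opening"]*1000,1),"q",np.round(s["qpos"],2))
    return s
E
python3 - <<'E'
from h import *
c=cam("top"); s=cam("scene")
crop(c,150,150,430,310,"crop_top.png"); crop(s,150,120,480,320,"crop_scene.png")
np.set_printoptions(suppress=True)
for nm,c in(("top",c),("scene",s)):
    H=hsv(c); h,S,V=[H[...,i].astype(int) for i in range(3)]; P=cloud(c)
    def rep(lab,m,amin=15):
        for a,ct,k in blobs(m,amin):
            p=P[k]; p=p[~np.isnan(p[:,0])]
            if len(p): print(nm,lab,a,ct.round(1),(np.median(p,0)*1000).round(1), 'hsv',H[k].mean(0).round())
    roi=np.zeros(h.shape,bool); 
    X,Y,Z=P[...,0],P[...,1],P[...,2]
    roi=(X>.25)&(X<.9)&(Y>-.5)&(Y<.6)&(Z>-.02)&(Z<.15)
    rep("blue",roi&(h>105)&(h<125)&(S>150)&(V>60),40)
    rep("teal",roi&(h>80)&(h<98)&(S>120)&(V>60),40)
    rep("green",roi&(h>50)&(h<75)&(S>120),80)
    rep("yellow",roi&(h>18)&(h<28)&(S>150),40)
    rep("orange",roi&(h>5)&(h<16)&(S>150),8)
    rep("red",roi&((h<4)|(h>174))&(S>120)&(V>60),4)
    rep("dark",roi&(V<50),12)
E
```

```text
top blue 385 [269.5 230.1] [453.5  68.7  38.4] hsv [111. 165. 123.]
top teal 394 [235.3 274.6] [319.  171.5   3.6] hsv [ 87. 138. 114.]
top teal 311 [191.1 290.4] [270.3 305.    3.1] hsv [ 87. 137. 114.]
top green 1417 [294.8 158.8] [687.6 -12.4   2.8] hsv [ 66. 131.  94.]
top yellow 652 [311.4 234. ] [441.5 -58.7  41.8] hsv [ 25. 158. 124.]
top orange 19 [339.6 226.2] [ 462.8 -141.7   69.6] hsv [ 11. 170. 120.]
top red 9 [390.1 231. ] [ 455.1 -305.9   14.9] hsv [  1. 165. 101.]
top red 14 [389.3 249.5] [ 398.2 -300.8   13.8] hsv [  1. 158. 102.]
top dark 218 [399.2 110.7] [ 829.6 -336.8   53. ] hsv [102.  51.  42.]
top dark 35 [333.1 116.3] [ 831.4 -136.8    4.5] hsv [33. 13. 35.]
top dark 48 [182.2 125.1] [780.2 343.2  48.5] hsv [14. 70. 46.]
top dark 34 [327.1 123.6] [ 805.5 -116.9    4.9] hsv [39. 12. 35.]
top dark 161 [223.3 149.5] [695.1 209.9  74.7] hsv [39.  8. 35.]
top dark 503 [427.7 220.1] [ 487.4 -418.2   35. ] hsv [12. 97. 42.]
top dark 28 [442.9 172.8] [ 635.2 -474.    44. ] hsv [ 12. 101.  47.]
top dark 56 [148.3 183.1] [597.3 443.5  22.7] hsv [45.  6. 37.]
top dark 36
[... 2904 characters left out ...]
5.8] hsv [77. 47. 22.]
scene dark 57 [133.8 230.7] [ 808.8 -115.2    5.8] hsv [91. 50. 20.]
scene dark 57 [155.7 234.4] [775.3 -66.7  11.1] hsv [25. 14. 44.]
scene dark 87 [373.1 251.9] [440.3 281.4  35.5] hsv [ 50. 114.  25.]
scene dark 422 [248.8 269.9] [702.9 216.7  75.7] hsv [92. 70. 14.]
scene dark 97 [345.3 264.3] [514.  276.7  35.4] hsv [ 61. 116.  26.]
scene dark 99 [405.2 269.8] [427.4 358.1  35.4] hsv [ 53. 112.  25.]
scene dark 119 [378.7 289.2] [510.5 364.9  35.2] hsv [ 58. 108.  25.]
scene dark 407 [373.8 361.2] [628.  470.9  22.4] hsv [81. 86. 14.]
scene dark 23 [474.8 365.5] [518.2 576.2  45.5] hsv [82. 13. 40.]
scene dark 24 [415.2 398. ] [637.7 559.1  46. ] hsv [98. 10. 43.]
```

```bash
cat > meas.py <<'E'
from h import *
np.set_printoptions(suppress=True,linewidth=160)
def masks(c):
    H=hsv(c); h,S,V=[H[...,i].astype(int) for i in range(3)]; P=cloud(c)
    X,Y,Z=P[...,0],P[...,1],P[...,2]
    roi=(X>.2)&(X<.9)&(Y>-.45)&(Y<.6)&(Z>-.02)&(Z<.25)
    return h,S,V,P,roi
def blocks(c,zt=.035,box=(.2,.8,.1,.5)):
    h,S,V,P,roi=masks(c); X,Y,Z=P[...,0],P[...,1],P[...,2]
    m=(X>box[0])&(X<box[1])&(Y>box[2])&(Y<box[3])&(V<60)&(Z>zt-.006)&(Z<zt+.006)
    return [(wrect(c,k,zt),(onplane(c,[ct],zt)[0]*1000).round(1),a) for a,ct,k in blobs(m,12)]
def show(c,n):
    h,S,V,P,roi=masks(c); X,Y,Z=P[...,0],P[...,1],P[...,2]
    for b in blocks(c): print(n,"block",*b)
    def one(lab,m,z,amin=20):
        for a,ct,k in blobs(m&roi,amin): print(n,lab,a,ct.round(1),"rect",wrect(c,k,z),"ctr",(onplane(c,[ct],z)[0]*1000).round(1),"medz",(np.nanmedian(Z[k])*1000).round(1))
    one("blue",(h>105)&(h<125)&(S>150)&(V>60),.045)
    one("green",(h>50)&(h<75)&(S>110),.003,300)
    one("brown",(X>.55)&(X<.7)&(Y>-.33)&(Y<-.15)&(V<110)&(Z>.014),.019)
    one("lidplate",(X>.36)&(X<.5)&(Y>-.37)&(Y<-.24)&(Z>.005)&(Z<.022),.009)
    one("red",((h<5)|(h>172))&(S>110)&(V>60)&(Y<-.2)&(Y>-.4)&(X<.5),.015,4)
    one("bump",(X>.36)&(X<.5)&(Y>-.37)&(Y<-.24)&(V<60)&(Z>.008)&(Z<.05),.027,4)
    one("board",(X>.35)&(X<.6)&(Y>.2)&(Y<.45)&(Z>.012),.02,400)
    one("orange",(h>5)&(h<16)&(S>140)&(Y>-.2)&(Y<-.09)&(Z>.04),.0696,8)
    one("blackbar",(Y>.12)&(Y<.18)&(X>.4)&(X<.48)&(Z>.03)&(V<60),.05,8)
    one("yellow",(h>18)&(h<28)&(S>140)&(Y>-.2)&(Y<.03),.045,100)
if __name__=="__main__":
    for n in("top","scene"): show(cam(n),n)
E
python3 meas.py
```

```text
top block [502.8 363.5  16.   15.2   2.5] [502.8 363.3  35. ] 35
top block [506.5 275.4  15.8  15.2   1.8] [506.6 274.2  35. ] 31
top block [432.9 280.4  18.   15.2 -89.7] [433.4 280.   35. ] 31
top block [420.3 355.3  18.4  15.1 -89.7] [420.6 355.5  35. ] 33
top blue 387 [269.5 230.1] rect [452.8  67.5  70.7  50.2  -4.9] ctr [452.3  67.5  45. ] medz 37.9
top green 1449 [294.8 158.8] rect [688.6 -11.9 134.2 114.9 -87.4] ctr [688.1 -12.    3. ] medz 2.7
top brown 399 [372.9 186.9] rect [ 594.2 -256.4   76.2   57.1    9.9] ctr [ 594.1 -256.3   19. ] medz 19.2
top lidplate 490 [388.9 240.9] rect [ 426.7 -302.7   89.    66.8   -7.4] ctr [ 425.2 -302.7    9. ] medz 9.3
top red 10 [390.2 231. ] rect [ 455.5 -307.3    9.5    6.2  -89.7] ctr [ 455.5 -306.4   15. ] medz 13.9
top red 14 [389.3 249.5] rect [ 398.2 -302.     9.5    9.2  -89.7] ctr [ 398.2 -301.4   15. ] medz 12.4
top bump 19 [390.4 239.9] rect [ 426.3 -303.    12.7    9.2   -2.2] ctr [ 426.6 -302.8   27. ] medz 25.2
top board 3042 [186.8 227.2] rect [463.7 320.9 170.5 170.   89.6] ctr [463.  321.4  20. ] medz 20.2
top orange 21 
[... 1668 characters left out ...]
t [ 434.8 -292.3   33.1   11.9   59.5] ctr [ 435.3 -292.3   27. ] medz 22.9
scene bump 4 [242.5 152. ] rect [ 416.  -275.     8.9    0.   -34.8] ctr [ 416. -275.   27.] medz 12.0
scene bump 4 [225.5 156.8] rect [ 471.3 -277.1   10.2    3.5    2.5] ctr [ 472.1 -277.5   27. ] medz 10.7
scene board 5176 [376.8 277. ] rect [470.4 323.  177.5 174.6  -0.5] ctr [475.2 330.2  20. ] medz 21.3
scene orange 38 [253.4 161.8] rect [ 464.2 -138.1   35.    15.5    0.6] ctr [ 464.5 -138.1   69.6] medz 69.0
scene blackbar 62 [333.7 214.4] rect [431.5 144.1  42.3  19.9  -4. ] ctr [431.4 147.1  50. ] medz 54.4
scene yellow 676 [277.3 180.8] rect [448.2 -46.3 111.9 109.6  -4.2] ctr [445.5 -55.7  45. ] medz 43.1
```

```bash
python3 - <<'E'
from h import *
c=cam("top"); s=cam("scene")
A=c["image"][200:255,160:215,::-1]; B=s["image"][240:310,330:420,::-1]
cv2.imwrite("pics/bl.png",np.hstack([cv2.resize(A,(390,390),interpolation=cv2.INTER_CUBIC),cv2.resize(B,(400,390),interpolation=cv2.INTER_CUBIC)]))
E
cat >> meas.py <<'E'
E
cat > fine.py <<'E'
from meas import *
def fine(c,uv,z,thr=75,r=12,k=8,ok=None):
    """upsampled dark patch near pixel uv -> rect on plane z"""
    u0,v0=int(uv[0])-r,int(uv[1])-r
    g=c["image"][v0:v0+2*r+1,u0:u0+2*r+1].max(2).astype(np.float32)
    G=cv2.resize(g,None,fx=k,fy=k,interpolation=cv2.INTER_CUBIC)
    m=(G<thr).astype(np.uint8)
    cs,_=cv2.findContours(m,cv2.RETR_EXTERNAL,cv2.CHAIN_APPROX_NONE)
    if not cs: return None
    q=max(cs,key=cv2.contourArea)[:,0,:].astype(float)
    q=(q+.5)/k-.5+[u0,v0]
    P=onplane(c,q,z)[:,:2]
    (x,y),(w,h),a=cv2.minAreaRect((P*1000).astype(np.float32))
    return np.round([x,y,w,h,(a+45)%90-45],1)
E
python3 - <<'E'
from fine import *
c=cam("top"); s=cam("scene")
for uv in [(172.5,213.5),(202.1,212.5),(174.2,240.4),(199.5,236.4)]: print("top",[fine(c,uv,.035,t) for t in(60,80,95)])
for uv in [(378.7,289.2),(345.3,264.3),(405.2,269.8),(373.1,251.9)]: print("scene",[fine(s,uv,.035,t) for t in(35,)])
E
```

```text
top [array([502.5, 362.9,  18.1,  20.3,   0.4]), array([502.5, 362.5,  23.4,  20.2,  -2.1]), array([502.7, 362.5,  25.3,  22. ,  -3.9])]
top [array([506.8, 273.5,  18.6,  19. ,   9.6]), array([506.7, 273.5,  21. ,  21.7,   9.3]), array([506.6, 273.6,  23. ,  23.6,   9.8])]
top [array([420.4, 354.6,  18.4,  19.5,  15.7]), array([420.4, 354.6,  20.9,  22. ,  16.4]), array([420.4, 354.3,  22.9,  24.7,  15.8])]
top [array([433.2, 279.1,  19.5,  17.9, -11.5]), array([433.2, 279. ,  22.4,  20.4, -11. ]), array([433.2, 279. ,  24.1,  22.5, -12.2])]
scene [array([506.7, 364.7,  20.4,  21.6,  -0.1])]
scene [array([510.4, 275.4,  22.2,  20.5,  12.2])]
scene [array([424.1, 356.9,  22.9,  19.6,  15.3])]
scene [array([437.1, 280.8,  21.9,  21.5, -12.6])]
```

```bash
cat > go.py <<'E'
import sys
from h import *
from scipy.spatial.transform import Rotation as R
def goal(x,y,z,yaw,pitch=0,roll=180):
    s=robot.observe(); R0=R.from_euler('xyz',s["tool_rot"]); G=R.from_euler('xyz',[roll,pitch,yaw],degrees=True)
    d=R0.inv().apply(np.array([x,y,z])/1000-s["tool_pos"])/.3
    w=(R0.inv()*G).as_rotvec()/(np.pi/2)
    print("->",[x,y,z,yaw],"row",np.round(w,4).tolist(),np.round(d,4).tolist(),"rows>=",round(max(np.linalg.norm(d)*6,np.degrees(np.linalg.norm(w*np.pi/2))/8.59),1))
if __name__=="__main__":
    st()
    a=[float(v) for v in sys.argv[1:]]
    for i in range(0,len(a),4): goal(*a[i:i+4])
E
python3 go.py 480 -150 220 60
```

```text
t 0.5 tcp [ 211.1 -480.7  226.7] rot [180.    -0.    23.71] F [-0.   0.3  0.6] open 91.7 q [-1.3   0.34  1.52  0.    1.28 -0.15]
-> [480.0, -150.0, 220.0, 60.0] row [0.0, -0.0, -0.4033] [1.2638, -0.6489, 0.0224] rows>= 8.5
```

Emit:
arm_command([
  [[0,0,-0.2,0.8,-0.4,0,0.1],[0,0,-0.3,1.0,-0.6,0,0.1],[0,0,-0.4,1.0,-0.6,0,0.1],[0,0,-0.4,1.0,-0.6,0,0.1],[0,0,-0.4,1.0,-0.6,0,0.1],[0,0,-0.4,1.0,-0.6,0,0.1],[0,0,-0.4,1.0,-0.6,0,0.1],[0,0,-0.4,1.0,-0.6,0,0.1]],
])

```text
time: 1.3
tool_pos: [0.4158, -0.1905, 0.227]
tool_rot: [3.141, -0.002, 1.049]
contact_force: [-0.0, -1.4, 0.1]
opening: 0.0507
```

```bash
python3 go.py 450 100 160 78  435.2 280 120 78
```

```text
t 1.3 tcp [ 415.8 -190.5  227. ] rot [ 1.7997e+02 -1.0000e-01  6.0120e+01] F [-0.  -1.4  0.1] open 50.7 q [-0.6   0.22  1.7   0.    1.23 -0.08]
-> [450.0, 100.0, 160.0, 78.0] row [0.0005, -0.001, -0.1987] [0.8959, -0.3839, 0.2245] rows>= 6.0
-> [435.2, 280.0, 120.0, 78.0] row [0.0005, -0.001, -0.1987] [1.3914, -0.7256, 0.3585] rows>= 9.7
```

Emit:
arm_command([
  [[0,0,-0.1,0.9,-0.4,0.1,0.1],[0,0,-0.2,0.9,-0.4,0.2,0.1],[0,0,-0.2,0.9,-0.4,0.2,0.1],[0,0,-0.2,0.9,-0.4,0.2,0.1],[0,0,-0.2,0.9,-0.4,0.2,0.1],[0,0,-0.2,0.9,-0.4,0.2,0.1],[0,0,-0.2,0.9,-0.4,0.2,0.1]],
])

```text
time: 2.0
tool_pos: [0.4453, 0.1024, 0.1655]
tool_rot: [-3.14, -0.001, 1.362]
contact_force: [-0.4, -0.8, 0.8]
opening: 0.0503
```

```bash
python3 go.py 435.2 280 80 78
```

```text
t 2.0 tcp [445.3 102.4 165.5] rot [-1.7989e+02 -3.0000e-02  7.8020e+01] F [-0.4 -0.8  0.8] open 50.3 q [0.06 0.28 1.79 0.   1.06 0.27]
-> [435.2, 280.0, 80.0, 78.0] row [-0.0012, -0.0004, 0.0003] [0.5719, -0.1552, 0.2858] rows>= 3.9
```

Emit:
arm_command([
  [[0,0,0,0.572,-0.155,0.15,0.1],[0,0,0,0.572,-0.155,0.25,0.1],[0,0,0,0.572,-0.155,0.286,0.1],[0,0,0,0.572,-0.155,0.286,0.1],[0,0,0,0.572,-0.155,0.286,0.1],[0,0,0,0.572,-0.155,0.286,0.1]],
])

```text
time: 2.6
tool_pos: [0.4371, 0.2754, 0.0803]
tool_rot: [-3.141, 0.001, 1.358]
contact_force: [0.6, -0.3, -0.5]
opening: 0.0506
```

```bash
python3 go.py 435.2 280 28.5 78; python3 - <<'E'
from h import *
c=cam("top"); s=cam("scene")
for n,k in(("t",c),("s",s)):
    p=proj(k,robot.observe()["tool_pos"])[0].astype(int); print(n,p)
    crop(k,p[0]-40,p[1]-40,p[0]+40,p[1]+40,f"g1{n}.png",4.8)
a=cv2.imread("pics/g1t.png");b=cv2.imread("pics/g1s.png");cv2.imwrite("pics/g1.png",np.hstack([a,b]))
E
```

```text
t 2.6 tcp [437.1 275.4  80.3] rot [-1.7995e+02  8.0000e-02  7.7790e+01] F [ 0.6 -0.3 -0.5] open 50.6 q [ 0.41  0.5   1.74 -0.    0.91  0.63]
-> [435.2, 280.0, 28.5, 78.0] row [-0.0006, 0.0009, -0.0024] [0.014, -0.0093, 0.1727] rows>= 1.0
t [198 233]
s [373 232]
```

```bash
python3 - <<'E'
from h import *
from scipy.spatial.transform import Rotation as R
s=cam("scene"); o=robot.observe(); Rm=R.from_euler('xyz',o["tool_rot"])
p0=proj(s,o["tool_pos"])[0].astype(int)-40
print(np.round(o["tool_pos"]*1000,1))
for a in(-9.5,9.5):
  for b in(-44,-25.3,25.3,44):
    q=proj(s,o["tool_pos"]+Rm.apply([a/1000,b/1000,0]))[0]; print(a,b,((q-p0)*4.8+[384,0]).round())
crop(s,p0[0],p0[1],p0[0]+60,p0[1]+60,"g1b.png",9.7)
E
```

```text
[438.1 274.6  81.9]
-9.5 -44 [653. 156.]
-9.5 -25.3 [617. 166.]
-9.5 25.3 [516. 194.]
-9.5 44 [478. 204.]
9.5 -44 [678. 181.]
9.5 -25.3 [642. 191.]
9.5 25.3 [541. 219.]
9.5 44 [502. 230.]
```

Emit:
arm_command([
  [[0,0,0,0.018,-0.004,0.08,0.1],[0,0,0,0.018,-0.004,0.175,0.1],[0,0,0,0.018,-0.004,0.175,0.1],[0,0,0,0.018,-0.004,0.175,0.1]],
])

```text
time: 3.15
tool_pos: [0.4377, 0.2806, 0.0293]
tool_rot: [3.141, -0.0, 1.355]
contact_force: [-0.3, -0.6, -0.3]
opening: 0.0505
```

```bash
python3 - <<'E'
from h import *
for _ in range(4): st()
s=cam("scene"); p=proj(s,robot.observe()["tool_pos"])[0].astype(int); crop(s,p[0]-30,p[1]-30,p[0]+30,p[1]+30,"g2.png",9.7)
E
```

```text
t 3.15 tcp [437.7 280.6  29.3] rot [179.98  -0.    77.63] F [-0.3 -0.6 -0.3] open 50.5 q [ 0.42  0.58  1.77 -0.    0.79  0.64]
t 3.15 tcp [437.7 280.6  29.3] rot [179.98  -0.    77.63] F [-0.3 -0.6 -0.3] open 50.5 q [ 0.42  0.58  1.77 -0.    0.79  0.64]
t 3.15 tcp [437.7 280.6  29.3] rot [179.98  -0.    77.63] F [-0.3 -0.6 -0.3] open 50.5 q [ 0.42  0.58  1.77 -0.    0.79  0.64]
t 3.15 tcp [437.7 280.6  29.3] rot [179.98  -0.    77.63] F [-0.3 -0.6 -0.3] open 50.5 q [ 0.42  0.58  1.77 -0.    0.79  0.64]
```

Emit:
arm_command([
  [[0,0,0,0.004,0,0,-0.7],[0,0,0,0.004,0,0,-0.7],[0,0,0,0.004,0,0,-0.7],[0,0,0,0.004,0,0,-0.7],[0,0,0,0.004,0,0,-0.7]],
], grip_force=12)

```text
time: 3.7
tool_pos: [0.4374, 0.2828, 0.0287]
tool_rot: [3.141, -0.0, 1.356]
contact_force: [-0.6, 0.2, 1.8]
opening: 0.0197
```

```bash
python3 - <<'E'
from fine import *
st()
s=cam("scene"); p=proj(s,robot.observe()["tool_pos"])[0].astype(int); crop(s,p[0]-30,p[1]-30,p[0]+30,p[1]+30,"g3.png",9.7)
E
```

```text
t 3.7 tcp [437.4 282.8  28.7] rot [179.98  -0.01  77.72] F [-0.6  0.2  1.8] open 19.7 q [ 0.43  0.58  1.77 -0.    0.79  0.64]
```

Emit:
arm_command([
  [[0,0,0,0,0,-0.15,-0.7],[0,0,0,0,0,-0.25,-0.7],[0,0,0,0,0,-0.25,-0.7]],
])

```text
time: 4.05
tool_pos: [0.4397, 0.2838, 0.1073]
tool_rot: [3.135, -0.005, 1.356]
contact_force: [0.3, 0.1, 0.5]
opening: 0.0197
```

```bash
python3 go.py 434 59.4 75 85
```

```text
t 4.05 tcp [439.7 283.8 107.3] rot [179.63  -0.27  77.72] F [0.3 0.1 0.5] open 19.7 q [ 0.43  0.46  1.7  -0.    0.97  0.64]
-> [434.0, 59.4, 75.0, 85.0] row [0.0043, -0.0027, -0.0809] [-0.7355, 0.14, 0.105] rows>= 4.5
```

Emit:
arm_command([
  [[0,0,-0.08,-0.735,0.14,0,-0.7],[0,0,-0.08,-0.735,0.14,0,-0.7],[0,0,-0.08,-0.735,0.14,0,-0.7],[0,0,-0.08,-0.735,0.14,0.05,-0.7],[0,0,-0.08,-0.735,0.14,0.105,-0.7],[0,0,-0.08,-0.735,0.14,0.105,-0.7],[0,0,-0.08,-0.735,0.14,0.105,-0.7]],
])

```text
time: 4.75
tool_pos: [0.4309, 0.058, 0.0713]
tool_rot: [-3.14, -0.0, 1.48]
contact_force: [-0.5, 0.5, 0.5]
opening: 0.0197
```

```bash
python3 go.py 434 59.4 48 85; python3 - <<'E'
from fine import *
s=cam("scene"); p=proj(s,robot.observe()["tool_pos"])[0].astype(int);print(p); crop(s,p[0]-35,p[1]-30,p[0]+35,p[1]+30,"g4.png",9.7)
E
```

```text
t 4.75 tcp [430.9  58.   71.3] rot [-179.9   -0.    84.8] F [-0.5  0.5  0.5] open 19.7 q [-0.04  0.39  1.97  0.    0.79  0.05]
-> [434.0, 59.4, 48.0, 85.0] row [-0.0012, -0.0001, -0.0022] [0.0055, 0.01, 0.0776] rows>= 0.5
[309 189]
```

```bash
cat > pt.py <<'E'
from fine import *
from scipy.spatial.transform import Rotation as R
def tp(s,pts,u0,v0,k):
    o=robot.observe(); Rm=R.from_euler('xyz',o["tool_rot"])
    for p in pts:
        q=proj(s,o["tool_pos"]+Rm.apply(np.array(p)/1000))[0]; print(p,((q-[u0,v0]+.5)*k).round())
E
python3 - <<'E'
from pt import *
s=cam("scene"); st()
tp(s,[(9.5,9.9,0),(9.5,-9.9,0),(10,9.9,8.5),(10,-9.9,8.5),(-9.5,9.9,0)],309-35,189-30,9.7)
print(onplane(s,[(304.1,204.9)],.045))
E
```

```text
t 4.85 tcp [431.7  59.   72. ] rot [179.98  -0.01  84.95] F [-0.9  0.1 -0.2] open 19.6 q [-0.04  0.39  1.96  0.    0.79  0.05]
(9.5, 9.9, 0) [340. 330.]
(9.5, -9.9, 0) [407. 308.]
(10, 9.9, 8.5) [340. 360.]
(10, -9.9, 8.5) [407. 338.]
(-9.5, 9.9, 0) [297. 294.]
[[0.45781926 0.07176657 0.045     ]]
```

```bash
python3 - <<'E'
from pt import *
s=cam("scene")
def chk(t,yaw,pts,k=9.7,r=30):
    t=np.array(t)/1000; Rm=R.from_euler('xyz',[180,0,yaw],degrees=True); p=proj(s,t)[0].astype(int)-r
    for q in pts: print(q,((proj(s,t+Rm.apply(np.array(q)/1000))[0]-p+.5)*k).round())
chk((437.7,280.6,29.3),77.63,[(9.5,25.2,0),(9.5,-25.2,0),(9.5,25.2,9.3)])
print()
chk((437.4,282.8,28.7),77.7,[(9.5,9.9,0),(9.5,-9.9,0),(10,9.9,8.7),(10,-9.9,8.7)])
E
```

```text
(9.5, 25.2, 0) [228. 355.]
(9.5, -25.2, 0) [426. 296.]
(9.5, 25.2, 9.3) [223. 388.]

(9.5, 9.9, 0) [287. 334.]
(9.5, -9.9, 0) [365. 311.]
(10, 9.9, 8.7) [284. 367.]
(10, -9.9, 8.7) [361. 343.]
```

```bash
python3 go.py 430.4 61.9 60 85 430.4 61.9 48 85
```

```text
t 4.9 tcp [431.7  59.2  72.2] rot [ 1.7996e+02 -1.0000e-02  8.4990e+01] F [ 0.4 -0.3  0.2] open 19.6 q [-0.04  0.39  1.96  0.    0.79  0.05]
-> [430.4, 61.9, 60.0, 85.0] row [0.0005, -0.0001, -0.0001] [0.0086, -0.0053, 0.0406] rows>= 0.3
-> [430.4, 61.9, 48.0, 85.0] row [0.0005, -0.0001, -0.0001] [0.0086, -0.0053, 0.0806] rows>= 0.5
```

Emit:
arm_command([
  [[0,0,0,0.0086,-0.005,0.04,-0.7],[0,0,0,0.0086,-0.005,0.06,-0.7],[0,0,0,0.0086,-0.005,0.08,-0.7],[0,0,0,0.0086,-0.005,0.081,-0.7]],
])

```text
time: 5.3
tool_pos: [0.4299, 0.0614, 0.0471]
tool_rot: [-3.141, 0.0, 1.483]
contact_force: [0.0, -0.3, 0.3]
opening: 0.0198
```

```bash
python3 - <<'E'
from pt import *
s=cam("scene"); st(); crop(s,275,160,345,220,"g5.png",9.7); tp(s,[(9.5,9.9,0),(9.5,-9.9,0),(6,9.9,8.5),(6,-9.9,8.5)],275,160,9.7)
E
```

```text
t 5.35 tcp [430.   61.3  47.4] rot [-179.97    0.01   84.95] F [-0.7 -0.2 -0.6] open 19.7 q [-0.04  0.43  1.99 -0.    0.72  0.05]
(9.5, 9.9, 0) [337. 407.]
(9.5, -9.9, 0) [404. 384.]
(6, 9.9, 8.5) [328. 428.]
(6, -9.9, 8.5) [394. 406.]
```

Emit:
arm_command([
  [[0,0,0,0,0,0.003,-0.7],[0,0,0,0,0,0.003,-0.35],[0,0,0,0,0,0.003,-0.35],[0,0,0,0,0,-0.1,-0.35],[0,0,0,0,0,-0.25,-0.35],[0,0,0,0,0,-0.25,0.1]],
])

```text
time: 5.95
tool_pos: [0.4334, 0.0609, 0.1272]
tool_rot: [3.132, -0.001, 1.482]
contact_force: [-0.3, -0.3, 0.5]
opening: 0.0343
```

```bash
python3 go.py 506.5 273.5 110 100; python3 - <<'E'
from pt import *
s=cam("scene"); crop(s,275,160,345,220,"g6.png",9.7)
E
```

```text
t 5.95 tcp [433.4  60.9 127.2] rot [ 1.7944e+02 -3.0000e-02  8.4910e+01] F [-0.3 -0.3  0.5] open 34.3 q [-0.04  0.3   1.9  -0.    0.93  0.05]
-> [506.5, 273.5, 110.0, 100.0] row [0.0063, 0.0005, -0.1677] [0.7275, 0.1792, 0.0594] rows>= 4.5
```

Emit:
arm_command([
  [[0,0,-0.08,0.728,0.179,0.06,0.1],[0,0,-0.16,0.728,0.179,0.06,0.1],[0,0,-0.16,0.728,0.179,0.06,0.1],[0,0,-0.16,0.728,0.179,0.06,0.1],[0,0,-0.16,0.728,0.179,0.06,0.1],[0,0,-0.16,0.728,0.179,0.06,0.1],[0,0,-0.16,0.728,0.179,0.06,0.1]],
])

```text
time: 6.7
tool_pos: [0.502, 0.2734, 0.103]
tool_rot: [-3.139, 0.001, 1.734]
contact_force: [-0.7, 0.2, -0.3]
opening: 0.051
```

```bash
cat > look.py <<'E'
from pt import *
import sys
def look(name,ctr=None,r=(35,30)):
    s=cam("scene"); st()
    p=(proj(s,robot.observe()["tool_pos"] if ctr is None else np.array(ctr)/1000)[0]).astype(int)-r
    crop(s,p[0],p[1],p[0]+2*r[0],p[1]+2*r[1],name)
    return s,p,(784/(2*r[0]))
E
python3 go.py 506.5 273 28.5 99.5; python3 - <<'E'
from look import *
s=cam("scene")
for b in blocks(s)[:6]: 
    if 380<b[1][0]<560: print(fine(s,proj(s,b[1]/1000)[0],.035,35))
E
```

```text
t 6.7 tcp [502.  273.4 103. ] rot [-1.7984e+02  6.0000e-02  9.9380e+01] F [-0.7  0.2 -0.3] open 51.0 q [ 0.36  0.55  1.56 -0.    1.04  0.2 ]
-> [506.5, 273.0, 28.5, 99.5] row [-0.0018, 0.0007, -0.0014] [-0.0037, 0.0154, 0.2483] rows>= 1.5
[509.8 274.7  22.3  21.2   9.9]
[423.5 356.9  21.6  19.2  14.1]
[506.7 364.6  21.   20.    0.4]
```

Emit:
arm_command([
  [[0,0,0,-0.003,0.013,0.12,0.1],[0,0,0,-0.003,0.013,0.22,0.1],[0,0,0,-0.003,0.013,0.247,0.1],[0,0,0,-0.003,0.013,0.247,0.1],[0,0,0,-0.003,0.013,0.247,0.1]],
])

```text
time: 7.25
tool_pos: [0.5078, 0.2732, 0.0317]
tool_rot: [3.14, -0.0, 1.732]
contact_force: [-0.2, -0.3, 0.0]
opening: 0.0505
```

```bash
python3 go.py 506.5 273 28.5 99.5; python3 - <<'E'
from look import *
s,p,k=look("g7.png",r=(24,18)); tp(s,[(9.5,25.2,0),(9.5,-25.2,0),(10,10,-6.5),(10,-10,-6.5),(10,10,8.5),(10,-10,8.5)],*p,k)
E
```

```text
t 7.25 tcp [507.8 273.2  31.7] rot [ 1.7991e+02 -1.0000e-02  9.9260e+01] F [-0.2 -0.3  0. ] open 50.5 q [ 0.36  0.65  1.61 -0.    0.88  0.2 ]
-> [506.5, 273.0, 28.5, 99.5] row [0.001, -0.0001, -0.0026] [0.0002, -0.0043, 0.0108] rows>= 0.1
t 7.3 tcp [508.  273.4  32.1] rot [179.85  -0.02  99.27] F [ 0.6 -0.2  0.7] open 50.4 q [ 0.36  0.65  1.61 -0.    0.88  0.2 ]
(9.5, 25.2, 0) [347. 441.]
(9.5, -25.2, 0) [598. 250.]
(10, 10, -6.5) [432. 344.]
(10, -10, -6.5) [532. 269.]
(10, 10, 8.5) [421. 436.]
(10, -10, 8.5) [521. 360.]
```

Emit:
arm_command([
  [[0,0,0,-0.003,-0.004,0.011,0.1],[0,0,0,-0.003,-0.004,0.011,-0.7],[0,0,0,-0.003,-0.004,0.011,-0.7],[0,0,0,-0.003,-0.004,0.011,-0.7],[0,0,0,-0.003,-0.004,0.011,-0.7],[0,0,0,-0.003,-0.004,-0.1,-0.7],[0,0,0,-0.003,-0.004,-0.25,-0.7],[0,0,0,-0.003,-0.004,-0.25,-0.7]],
])

```text
time: 8.1
tool_pos: [0.5093, 0.2738, 0.1113]
tool_rot: [3.131, -0.002, 1.733]
contact_force: [0.7, 0.1, 0.1]
opening: 0.0138
```

```bash
python3 - <<'E'
import numpy as np
T=np.array([453,68.]);a=np.radians(-5);x=np.array([np.cos(a),np.sin(a)]);y=np.array([-np.sin(a),np.cos(a)])
for u,v in((22,-12),(-22,12),(22,12)): print(u,v,(T+u*x+v*y).round(1))
E
python3 go.py 473.9 54 75 85
```

```text
22 -12 [473.9  54.1]
-22 12 [432.1  81.9]
22 12 [476.  78.]
t 8.1 tcp [509.3 273.8 111.3] rot [ 1.7939e+02 -1.2000e-01  9.9320e+01] F [0.7 0.1 0.1] open 13.8 q [ 0.36  0.54  1.54 -0.    1.05  0.2 ]
-> [473.9, 54.0, 75.0, 85.0] row [0.0066, -0.0022, 0.1591] [-0.7042, -0.2365, 0.1169] rows>= 4.5
```

```bash
python3 - <<'E'
from look import *
s=cam("scene"); crop(s,300,210,430,310,"g8.png"); st()
E
```

```text
t 8.15 tcp [507.9 273.2 108.6] rot [179.62  -0.07  99.32] F [0.1 0.6 0. ] open 13.8 q [ 0.36  0.55  1.54 -0.    1.04  0.2 ]
```

```bash
python3 go.py 506.5 273 27.5 99.5;python3 - <<'E'
from look import *
s=cam("scene")
for b in blocks(s): 
    if 380<b[1][0]<560: print(fine(s,proj(s,b[1]/1000)[0],.035,35))
E
```

```text
t 8.15 tcp [507.9 273.2 108.6] rot [ 1.7962e+02 -7.0000e-02  9.9320e+01] F [0.1 0.6 0. ] open 13.8 q [ 0.36  0.55  1.54 -0.    1.04  0.2 ]
-> [506.5, 273.0, 27.5, 99.5] row [0.0042, -0.0008, -0.002] [-0.0003, -0.0065, 0.2702] rows>= 1.6
[498.1 271.8  22.   21.5   7.2]
[423.8 356.9  21.9  19.1  15.1]
[506.9 364.6  19.9  21.4  -0.3]
```

Emit:
arm_command([
  [[0,0,0.02,-0.002,-0.047,0,0.1],[0,0,0.02,-0.002,-0.047,0,0.1],[0,0,0.02,-0.002,-0.047,0.12,0.1],[0,0,0.02,-0.002,-0.047,0.22,0.1],[0,0,0.02,-0.002,-0.047,0.272,0.1],[0,0,0.02,-0.002,-0.047,0.272,0.1],[0,0,0.02,-0.002,-0.047,0.272,0.1]],
])

```text
time: 8.9
tool_pos: [0.4919, 0.2694, 0.0226]
tool_rot: [-3.14, 0.001, 1.703]
contact_force: [0.5, -0.0, -0.3]
opening: 0.0505
```

```bash
python3 - <<'E'
from look import *
s,p,k=look("g9.png",r=(24,18)); tp(s,[(9.5,25.2,0),(9.5,-25.2,0),(10,10,8),(10,-10,8)],*p,k)
E
```

```text
t 8.95 tcp [492.1 269.4  23. ] rot [-179.93    0.02   97.54] F [-0.7  0.8 -0.3] open 50.6 q [ 0.36  0.64  1.65 -0.    0.85  0.23]
(9.5, 25.2, 0) [343. 442.]
(9.5, -25.2, 0) [598. 259.]
(10, 10, 8) [419. 436.]
(10, -10, 8) [519. 363.]
```

Emit:
arm_command([
  [[0,0,0,0,0.003,-0.018,0.1],[0,0,0,0,0.003,-0.018,0.1],[0,0,0,0,0.003,-0.018,-0.7],[0,0,0,0,0.003,-0.018,-0.7],[0,0,0,0,0.003,-0.018,-0.7],[0,0,0,0,0.003,-0.018,-0.7],[0,0,0,0,0.003,-0.018,-0.7]],
], grip_force=15)

```text
time: 9.65
tool_pos: [0.4931, 0.2696, 0.0293]
tool_rot: [3.142, 0.0, 1.702]
contact_force: [0.4, -0.4, 0.1]
opening: 0.0195
```

Emit:
arm_command([
  [[0,0,0,0,0,-0.05,-0.7],[0,0,0,0,0,-0.15,-0.7],[0,0,0,0,0,-0.25,-0.7],[0,0,0,0,0,-0.25,-0.7],[0,0,0,0,0,-0.25,-0.7],[0,0,0,0,0,-0.25,-0.7]],
])

```text
time: 10.25
tool_pos: [0.4923, 0.2694, 0.1033]
tool_rot: [-3.14, 0.001, 1.702]
contact_force: [0.4, 0.5, -0.6]
opening: 0.0197
```

```bash
python3 - <<'E'
from look import *
s,p,k=look("g10.png",r=(24,18)); tp(s,[(9.5,9.8,0),(9.5,-9.8,0),(10,10,8),(10,-10,8)],*p,k)
E
python3 go.py 473.9 54 80 85
```

```text
t 10.3 tcp [492.3 269.3 103. ] rot [-179.86    0.04   97.51] F [-0.5 -0.3  0.3] open 19.7 q [ 0.36  0.53  1.59 -0.    1.02  0.23]
(9.5, 9.8, 0) [419. 385.]
(9.5, -9.8, 0) [522. 317.]
(10, 10, 8) [415. 441.]
(10, -10, 8) [520. 370.]
t 10.3 tcp [492.3 269.3 103. ] rot [-1.7986e+02  4.0000e-02  9.7510e+01] F [-0.5 -0.3  0.3] open 19.7 q [ 0.36  0.53  1.59 -0.    1.02  0.23]
-> [473.9, 54.0, 80.0, 85.0] row [-0.0015, 0.0006, 0.139] [-0.7036, -0.1543, 0.0776] rows>= 4.3
```

Emit:
arm_command([
  [[0,0,0.139,-0.7036,-0.1543,0,-0.7],[0,0,0.139,-0.7036,-0.1543,0,-0.7],[0,0,0.139,-0.7036,-0.1543,0,-0.7],[0,0,0.139,-0.7036,-0.1543,0.07,-0.7],[0,0,0.139,-0.7036,-0.1543,0.1,-0.7],[0,0,0.139,-0.7036,-0.1543,0.1,-0.7],[0,0,0.139,-0.7036,-0.1543,0.1,-0.7],[0,0,0.139,-0.7036,-0.1543,0.1,-0.7]],
])

```text
time: 11.1
tool_pos: [0.4751, 0.0553, 0.0745]
tool_rot: [3.141, -0.0, 1.484]
contact_force: [0.5, 0.3, 0.3]
opening: 0.02
```

```bash
python3 - <<'E'
from look import *
s,p,k=look("g11.png",r=(32,24)); tp(s,[(9.5,9.8,0),(9.5,-9.8,0),(10,10,8),(10,-10,8)],*p,k)
E
python3 go.py 473.9 54 47.5 85
```

```text
t 11.15 tcp [475.1  55.4  74.6] rot [179.96  -0.01  85.09] F [-0.4  0.   0.5] open 19.5 q [-0.04  0.45  1.85  0.    0.84  0.04]
(9.5, 9.8, 0) [386. 344.]
(9.5, -9.8, 0) [473. 316.]
(10, 10, 8) [386. 381.]
(10, -10, 8) [474. 353.]
t 11.15 tcp [475.1  55.4  74.6] rot [ 1.7996e+02 -1.0000e-02  8.5090e+01] F [-0.4  0.   0.5] open 19.5 q [-0.04  0.45  1.85  0.    0.84  0.04]
-> [473.9, 54.0, 47.5, 85.0] row [0.0004, -0.0001, 0.001] [-0.0051, -0.0037, 0.0904] rows>= 0.5
```

Emit:
arm_command([
  [[0,0,0,-0.004,-0.004,0.05,-0.7],[0,0,0,-0.004,-0.004,0.08,-0.7],[0,0,0,-0.004,-0.004,0.09,-0.7],[0,0,0,-0.004,-0.004,0.09,-0.7],[0,0,0,-0.004,-0.004,0.09,-0.7],[0,0,0,-0.004,-0.004,0.09,-0.7]],
])

```text
time: 11.75
tool_pos: [0.4737, 0.0534, 0.0475]
tool_rot: [3.141, 0.0, 1.484]
contact_force: [0.2, -0.7, 0.8]
opening: 0.02
```

```bash
python3 - <<'E'
from look import *
s,p,k=look("g12.png",r=(32,24)); tp(s,[(9.5,9.8,0),(9.5,-9.8,0),(10,10,8),(10,-10,8)],*p,k)
E
```

```text
t 11.8 tcp [473.7  53.4  47.5] rot [179.97   0.    85.01] F [ 0.8 -0.1 -0.3] open 19.8 q [-0.05  0.49  1.88 -0.    0.77  0.04]
(9.5, 9.8, 0) [383. 346.]
(9.5, -9.8, 0) [468. 317.]
(10, 10, 8) [382. 382.]
(10, -10, 8) [469. 353.]
```

Emit:
arm_command([
  [[0,0,0,0,0,0.002,-0.7],[0,0,0,0,0,0.002,-0.43],[0,0,0,0,0,0.002,-0.43],[0,0,0,0,0,-0.05,-0.43],[0,0,0,0,0,-0.15,-0.43],[0,0,0,0,0,-0.25,0.1],[0,0,0,0,0,-0.25,0.1],[0,0,0,0,0,-0.25,0.1]],
])

```text
time: 12.6
tool_pos: [0.4736, 0.0532, 0.1226]
tool_rot: [3.14, 0.0, 1.483]
contact_force: [-0.5, 0.1, 0.7]
opening: 0.0453
```

```bash
python3 - <<'E'
from look import *
s,p,k=look("g13.png",ctr=(455,68,45),r=(32,24))
c=s
for b in blocks(s): 
    if 380<b[1][0]<560: print(fine(s,proj(s,b[1]/1000)[0],.035,35))
E
python3 go.py 420.5 354.5 110 106
```

```text
t 12.65 tcp [473.   53.2 121.8] rot [-179.96    0.01   84.99] F [ 0.3 -0.2 -0.7] open 48.4 q [-0.05  0.37  1.8  -0.    0.97  0.04]
[424.  356.9  22.4  19.5  15.3]
[506.8 364.6  21.3  20.4   0.1]
t 12.65 tcp [473.   53.2 121.8] rot [-1.7996e+02  1.0000e-02  8.4990e+01] F [ 0.3 -0.2 -0.7] open 48.4 q [-0.05  0.37  1.8  -0.    0.97  0.04]
-> [420.5, 354.5, 110.0, 106.0] row [-0.0004, 0.0, -0.2334] [0.9852, -0.2619, 0.0395] rows>= 6.1
```

Emit:
arm_command([
  [[0,0,-0.08,0.985,-0.262,0,0.1],[0,0,-0.16,0.985,-0.262,0,0.1],[0,0,-0.23,0.985,-0.262,0,0.1],[0,0,-0.23,0.985,-0.262,0,0.1],[0,0,-0.23,0.985,-0.262,0,0.1],[0,0,-0.23,0.985,-0.262,0.05,0.1],[0,0,-0.23,0.985,-0.262,0.1,0.1],[0,0,-0.23,0.985,-0.262,0.1,0.1]],
])

```text
time: 13.45
tool_pos: [0.4182, 0.3548, 0.0887]
tool_rot: [-3.135, 0.002, 1.848]
contact_force: [-0.3, -0.1, -0.1]
opening: 0.0505
```

Emit:
arm_command([
  [[0,0,0,0,0,0.0,0.1],[0,0,0,0,0,0.0,0.1]],
])

```text
time: 13.65
tool_pos: [0.4214, 0.3535, 0.0925]
tool_rot: [-3.141, 0.0, 1.843]
contact_force: [0.1, 0.0, 0.3]
opening: 0.0506
```

```bash
python3 go.py 420.3 354.5 28 105.5
```

```text
t 13.65 tcp [421.4 353.5  92.5] rot [-1.7999e+02  2.0000e-02  1.0562e+02] F [0.1 0.  0.3] open 50.6 q [ 0.56  0.53  1.63 -0.    0.98  0.29]
-> [420.3, 354.5, 28.0, 105.5] row [-0.0001, 0.0002, 0.0013] [0.0044, -0.0026, 0.215] rows>= 1.3
```

Emit:
arm_command([
  [[0,0,0,0.004,-0.003,0.12,0.1],[0,0,0,0.004,-0.003,0.2,0.1],[0,0,0,0.004,-0.003,0.215,0.1],[0,0,0,0.004,-0.003,0.215,0.1],[0,0,0,0.004,-0.003,0.215,0.1],[0,0,0,0.004,-0.003,0.215,0.1]],
])

```text
time: 14.25
tool_pos: [0.4207, 0.3557, 0.0293]
tool_rot: [3.139, -0.001, 1.844]
contact_force: [0.2, -0.1, 0.3]
opening: 0.0504
```

```bash
python3 - <<'E'
from look import *
s,p,k=look("g14.png",r=(24,18)); tp(s,[(9.5,25.2,0),(9.5,-25.2,0),(10,10,8),(10,-10,8)],*p,k)
E
```

```text
t 14.3 tcp [420.6 355.7  29.1] rot [179.86  -0.04 105.69] F [0.  0.9 0.6] open 50.8 q [ 0.56  0.62  1.68 -0.    0.84  0.29]
(9.5, 25.2, 0) [394. 461.]
(9.5, -25.2, 0) [573. 243.]
(10, 10, 8) [442. 444.]
(10, -10, 8) [513. 358.]
```

Emit:
arm_command([
  [[0,0,0,-0.001,0.002,0.003,0.1],[0,0,0,-0.001,0.002,0.003,-0.7],[0,0,0,-0.001,0.002,0.003,-0.7],[0,0,0,-0.001,0.002,0.003,-0.7],[0,0,0,-0.001,0.002,0.003,-0.7],[0,0,0,-0.001,0.002,0.003,-0.7]],
])

```text
time: 14.9
tool_pos: [0.4203, 0.3553, 0.0268]
tool_rot: [-3.142, 0.0, 1.845]
contact_force: [0.1, 0.1, 0.7]
opening: 0.0199
```

Emit:
arm_command([
  [[0,0,0,0,0,-0.05,-0.7],[0,0,0,0,0,-0.15,-0.7],[0,0,0,0,0,-0.25,-0.7],[0,0,0,0,0,-0.25,-0.7],[0,0,0,0,0,-0.25,-0.7],[0,0,0,0,0,-0.25,-0.7]],
])

```text
time: 15.5
tool_pos: [0.4197, 0.3548, 0.1009]
tool_rot: [-3.14, 0.001, 1.845]
contact_force: [0.1, 0.4, -0.2]
opening: 0.02
```

```bash
python3 - <<'E'
from look import *
s,p,k=look("g15.png",r=(24,18)); tp(s,[(9.5,9.8,0),(9.5,-9.8,0),(10,10,8),(10,-10,8)],*p,k)
E
python3 go.py 432.1 82 80 85
```

```text
t 15.55 tcp [419.7 354.8 100.6] rot [-179.86    0.05  105.7 ] F [-0.8  0.1 -0.7] open 19.9 q [ 0.56  0.52  1.62 -0.    1.    0.29]
(9.5, 9.8, 0) [454. 385.]
(9.5, -9.8, 0) [525. 303.]
(10, 10, 8) [445. 441.]
(10, -10, 8) [517. 357.]
t 15.55 tcp [419.7 354.8 100.6] rot [-1.7986e+02  5.0000e-02  1.0570e+02] F [-0.8  0.1 -0.7] open 19.9 q [ 0.56  0.52  1.62 -0.    1.    0.29]
-> [432.1, 82.0, 80.0, 85.0] row [-0.0014, 0.0008, 0.23] [-0.8866, -0.2059, 0.07] rows>= 5.5
```

Emit:
arm_command([
  [[0,0,0.08,-0.8866,-0.2059,0,-0.7],[0,0,0.16,-0.8866,-0.2059,0,-0.7],[0,0,0.23,-0.8866,-0.2059,0,-0.7],[0,0,0.23,-0.8866,-0.2059,0,-0.7],[0,0,0.23,-0.8866,-0.2059,0.03,-0.7],[0,0,0.23,-0.8866,-0.2059,0.07,-0.7],[0,0,0.23,-0.8866,-0.2059,0.09,-0.7],[0,0,0.23,-0.8866,-0.2059,0.09,-0.7]],
])

```text
time: 16.35
tool_pos: [0.4319, 0.0824, 0.0737]
tool_rot: [-3.138, 0.0, 1.482]
contact_force: [0.5, -0.7, -0.7]
opening: 0.0197
```

Emit:
arm_command([
  [[0,0,0,0,0,0.0,-0.7],[0,0,0,0,0,0.0,-0.7]],
])

```text
time: 16.55
tool_pos: [0.433, 0.0836, 0.0751]
tool_rot: [3.141, -0.0, 1.485]
contact_force: [-0.7, 0.5, -0.4]
opening: 0.0196
```

```bash
python3 - <<'E'
from look import *
s,p,k=look("g16.png",r=(32,24)); tp(s,[(9.5,9.8,0),(9.5,-9.8,0),(10,10,6),(10,-10,6)],*p,k)
E
python3 go.py 432.1 82 47.5 85
```

```text
t 16.6 tcp [433.   83.6  75.2] rot [179.97  -0.    85.11] F [-0.2  1.1 -0.3] open 19.7 q [ 0.02  0.39  1.95 -0.    0.8   0.1 ]
(9.5, 9.8, 0) [396. 339.]
(9.5, -9.8, 0) [481. 311.]
(10, 10, 6) [395. 367.]
(10, -10, 6) [481. 338.]
t 16.6 tcp [433.   83.6  75.2] rot [179.97  -0.    85.11] F [-0.2  1.1 -0.3] open 19.7 q [ 0.02  0.39  1.95 -0.    0.8   0.1 ]
-> [432.1, 82.0, 47.5, 85.0] row [0.0004, -0.0, 0.0012] [-0.0054, -0.0027, 0.0922] rows>= 0.6
```

Emit:
arm_command([
  [[0,0,0,-0.002,-0.003,0.05,-0.7],[0,0,0,-0.002,-0.003,0.08,-0.7],[0,0,0,-0.002,-0.003,0.095,-0.7],[0,0,0,-0.002,-0.003,0.095,-0.7],[0,0,0,-0.002,-0.003,0.095,-0.7],[0,0,0,-0.002,-0.003,0.095,-0.7]],
])

```text
time: 17.2
tool_pos: [0.4323, 0.082, 0.0468]
tool_rot: [3.141, -0.0, 1.484]
contact_force: [-0.5, 0.1, -0.1]
opening: 0.0196
```

```bash
python3 - <<'E'
from look import *
s,p,k=look("g17.png",r=(32,24)); tp(s,[(9.5,9.8,0),(9.5,-9.8,0),(10,10,6),(10,-10,6)],*p,k)
E
```

```text
t 17.25 tcp [432.2  82.   46.8] rot [179.95   0.    85.  ] F [-0.3  0.2 -0.8] open 19.6 q [ 0.01  0.44  1.98 -0.    0.72  0.1 ]
(9.5, 9.8, 0) [387. 348.]
(9.5, -9.8, 0) [470. 319.]
(10, 10, 6) [386. 375.]
(10, -10, 6) [471. 346.]
```

Emit:
arm_command([
  [[0,0,0,0.001,0,0.002,-0.7],[0,0,0,0.001,0,0.002,-0.43],[0,0,0,0.001,0,0.002,-0.43],[0,0,0,0,0,-0.05,-0.43],[0,0,0,0,0,-0.15,-0.43],[0,0,0,0,0,-0.25,0.1],[0,0,0,0,0,-0.25,0.1],[0,0,0,0,0,-0.25,0.1]],
])

```text
time: 18.05
tool_pos: [0.4321, 0.082, 0.1218]
tool_rot: [3.14, -0.0, 1.484]
contact_force: [-0.3, 0.2, -0.1]
opening: 0.0458
```

```bash
python3 - <<'E'
from look import *
s,p,k=look("g18.png",ctr=(455,68,45),r=(32,24))
for b in blocks(s): 
    if 380<b[1][0]<560: print(fine(s,proj(s,b[1]/1000)[0],.035,35))
E
python3 go.py 502.7 362.5 100 90
```

```text
t 18.1 tcp [431.5  82.  121. ] rot [-179.97    0.01   85.  ] F [-0.2  0.2 -0.6] open 48.5 q [ 0.01  0.32  1.9  -0.    0.93  0.1 ]
[506.7 364.7  21.3  20.3   0.5]
t 18.1 tcp [431.5  82.  121. ] rot [-1.7997e+02  1.0000e-02  8.5000e+01] F [-0.2  0.2 -0.6] open 48.5 q [ 0.01  0.32  1.9  -0.    0.93  0.1 ]
-> [502.7, 362.5, 100.0, 90.0] row [-0.0003, 0.0001, -0.0556] [0.9523, 0.1549, 0.0698] rows>= 5.8
```

Emit:
arm_command([
  [[0,0,-0.055,0.952,0.155,0,0.1],[0,0,-0.055,0.952,0.155,0,0.1],[0,0,-0.055,0.952,0.155,0,0.1],[0,0,-0.055,0.952,0.155,0,0.1],[0,0,-0.055,0.952,0.155,0.04,0.1],[0,0,-0.055,0.952,0.155,0.1,0.1],[0,0,-0.055,0.952,0.155,0.1,0.1],[0,0,-0.055,0.952,0.155,0.1,0.1]],
])

```text
time: 18.9
tool_pos: [0.5017, 0.3623, 0.0886]
tool_rot: [-3.137, 0.003, 1.572]
contact_force: [-0.0, -0.2, 0.1]
opening: 0.0506
```

Emit:
arm_command([
  [[0,0,0,0,0,0.0,0.1],[0,0,0,0,0,0.0,0.1]],
])

```text
time: 19.1
tool_pos: [0.5035, 0.3613, 0.0921]
tool_rot: [3.141, -0.0, 1.568]
contact_force: [-0.0, 0.7, 1.3]
opening: 0.0501
```

```bash
python3 go.py 502.7 362.5 28.5 90
```

```text
t 19.1 tcp [503.5 361.3  92.1] rot [179.96  -0.    89.87] F [-0.   0.7  1.3] open 50.1 q [ 0.5   0.64  1.42 -0.    1.08  0.5 ]
-> [502.7, 362.5, 28.5, 90.0] row [0.0004, -0.0, -0.0015] [0.004, -0.0027, 0.212] rows>= 1.3
```

Emit:
arm_command([
  [[0,0,0,0.003,-0.003,0.12,0.1],[0,0,0,0.003,-0.003,0.2,0.1],[0,0,0,0.003,-0.003,0.214,0.1],[0,0,0,0.003,-0.003,0.214,0.1],[0,0,0,0.003,-0.003,0.214,0.1],[0,0,0,0.003,-0.003,0.214,0.1]],
])

```text
time: 19.7
tool_pos: [0.5033, 0.3636, 0.029]
tool_rot: [3.139, -0.001, 1.57]
contact_force: [-0.6, 1.2, -0.1]
opening: 0.0502
```

```bash
python3 - <<'E'
from look import *
s,p,k=look("g19.png",r=(24,18)); tp(s,[(9.5,25.2,0),(9.5,-25.2,0),(10,10,8),(10,-10,8)],*p,k)
E
```

```text
t 19.75 tcp [503.1 363.7  28.7] rot [179.86  -0.07  89.94] F [ 0.8  0.2 -0.2] open 50.5 q [ 0.5   0.72  1.47 -0.    0.95  0.5 ]
(9.5, 25.2, 0) [319. 448.]
(9.5, -25.2, 0) [623. 267.]
(10, 10, 8) [407. 445.]
(10, -10, 8) [527. 373.]
```

Block A is well centred between the fingers: its bottom corner is at (403,440), predicted (407,445). I close and lift.

Emit:
arm_command([
  [[0,0,0,0,0,0,-0.7],[0,0,0,0,0,0,-0.7],[0,0,0,0,0,0,-0.7],[0,0,0,0,0,0,-0.7],[0,0,0,0,0,0,-0.7]],
])

```text
time: 20.25
tool_pos: [0.5023, 0.3633, 0.0272]
tool_rot: [3.142, 0.0, 1.57]
contact_force: [-0.1, 0.4, 0.4]
opening: 0.0196
```

Emit:
arm_command([
  [[0,0,0,0,0,-0.05,-0.7],[0,0,0,0,0,-0.15,-0.7],[0,0,0,0,0,-0.25,-0.7],[0,0,0,0,0,-0.25,-0.7],[0,0,0,0,0,-0.25,-0.7],[0,0,0,0,0,-0.25,-0.7]],
])

```text
time: 20.85
tool_pos: [0.5017, 0.363, 0.1016]
tool_rot: [-3.14, 0.001, 1.57]
contact_force: [-0.2, -0.1, -1.0]
opening: 0.0198
```

```bash
python3 - <<'E'
from look import *
s,p,k=look("g20.png",r=(24,18)); tp(s,[(9.5,9.8,0),(9.5,-9.8,0),(10,10,8),(10,-10,8)],*p,k)
E
python3 go.py 475.8 78.5 80 85
```

```text
t 20.9 tcp [501.6 362.9 101.2] rot [-179.89    0.07   89.95] F [-1.2 -1.1 -0.7] open 20.0 q [ 0.5   0.63  1.41 -0.    1.1   0.5 ]
(9.5, 9.8, 0) [407. 398.]
(9.5, -9.8, 0) [530. 329.]
(10, 10, 8) [399. 456.]
(10, -10, 8) [524. 386.]
t 20.9 tcp [501.6 362.9 101.2] rot [-1.7989e+02  7.0000e-02  8.9950e+01] F [-1.2 -1.1 -0.7] open 20.0 q [ 0.5   0.63  1.41 -0.    1.1   0.5 ]
-> [475.8, 78.5, 80.0, 85.0] row [-0.0011, 0.0008, 0.055] [-0.9481, -0.085, 0.072] rows>= 5.7
```

Emit:
arm_command([
  [[0,0,0.055,-0.948,-0.085,0,-0.7],[0,0,0.055,-0.948,-0.085,0,-0.7],[0,0,0.055,-0.948,-0.085,0,-0.7],[0,0,0.055,-0.948,-0.085,0,-0.7],[0,0,0.055,-0.948,-0.085,0.03,-0.7],[0,0,0.055,-0.948,-0.085,0.08,-0.7],[0,0,0.055,-0.948,-0.085,0.09,-0.7],[0,0,0.055,-0.948,-0.085,0.09,-0.7]],
])

```text
time: 21.7
tool_pos: [0.4757, 0.0783, 0.0741]
tool_rot: [-3.139, 0.0, 1.481]
contact_force: [0.1, 0.2, 0.5]
opening: 0.0198
```

Emit:
arm_command([
  [[0,0,0,0,0,0.0,-0.7],[0,0,0,0,0,0.0,-0.7]],
])

```text
time: 21.9
tool_pos: [0.4768, 0.08, 0.0754]
tool_rot: [3.141, -0.0, 1.485]
contact_force: [-0.6, -0.7, -0.9]
opening: 0.02
```

```bash
python3 go.py 475.8 78.5 46.8 85; python3 - <<'E'
from look import *
s,p,k=look("g21.png",r=(32,24)); tp(s,[(9.5,9.8,0),(9.5,-9.8,0),(10,10,7),(10,-10,7)],*p,k)
E
```

```text
t 21.9 tcp [476.8  80.   75.4] rot [ 1.7997e+02 -1.0000e-02  8.5090e+01] F [-0.6 -0.7 -0.9] open 20.0 q [0.01 0.45 1.83 0.   0.85 0.09]
-> [475.8, 78.5, 46.8, 85.0] row [0.0003, -0.0001, 0.0011] [-0.0054, -0.0029, 0.0953] rows>= 0.6
t 21.95 tcp [476.8  80.   75.5] rot [179.96  -0.    85.1 ] F [0.4 0.9 0.2] open 19.5 q [0.01 0.45 1.83 0.   0.85 0.09]
(9.5, 9.8, 0) [385. 341.]
(9.5, -9.8, 0) [473. 312.]
(10, 10, 7) [385. 374.]
(10, -10, 7) [474. 344.]
```

Emit:
arm_command([
  [[0,0,0,-0.003,-0.003,0.05,-0.7],[0,0,0,-0.003,-0.003,0.08,-0.7],[0,0,0,-0.003,-0.003,0.095,-0.7],[0,0,0,-0.003,-0.003,0.095,-0.7],[0,0,0,-0.003,-0.003,0.095,-0.7],[0,0,0,-0.003,-0.003,0.095,-0.7]],
])

```text
time: 22.55
tool_pos: [0.4759, 0.0782, 0.0471]
tool_rot: [3.141, 0.0, 1.484]
contact_force: [0.1, 0.5, -1.0]
opening: 0.0202
```

```bash
python3 - <<'E'
from look import *
s,p,k=look("g22.png",r=(32,24)); tp(s,[(9.5,9.8,0),(9.5,-9.8,0),(10,10,7),(10,-10,7)],*p,k)
E
```

```text
t 22.6 tcp [475.9  78.2  47.1] rot [179.95  -0.    85.  ] F [ 0.1 -0.1 -0.1] open 19.6 q [ 0.    0.5   1.86 -0.    0.78  0.09]
(9.5, 9.8, 0) [391. 350.]
(9.5, -9.8, 0) [478. 321.]
(10, 10, 7) [390. 382.]
(10, -10, 7) [479. 352.]
```

Emit:
arm_command([
  [[0,0,0,0,0,0.002,-0.7],[0,0,0,0,0,0.002,-0.43],[0,0,0,0,0,0.002,-0.43],[0,0,0,0,0,-0.05,-0.43],[0,0,0,0,0,-0.15,-0.43],[0,0,0,0,0,-0.25,-0.43],[0,0,0,0,0,-0.35,0.9],[0,0,0,0,0,-0.35,0.9]],
])

```text
time: 23.4
tool_pos: [0.4778, 0.0782, 0.1555]
tool_rot: [3.134, -0.001, 1.484]
contact_force: [0.1, 0.2, 0.2]
opening: 0.0379
```

```bash
python3 go.py 530 -120 150 100; python3 - <<'E'
from look import *
s,p,k=look("g23.png",ctr=(455,68,45),r=(32,24))
E
```

```text
t 23.4 tcp [477.8  78.2 155.5] rot [ 1.7955e+02 -4.0000e-02  8.5000e+01] F [0.1 0.2 0.2] open 37.9 q [ 0.    0.34  1.75 -0.    1.05  0.09]
-> [530.0, -120.0, 150.0, 100.0] row [0.005, 0.0002, -0.1666] [-0.643, 0.2306, 0.0196] rows>= 4.1
t 23.45 tcp [476.7  78.1 153.5] rot [179.74  -0.02  85.  ] F [-0.2  0.  -0.7] open 41.5 q [ 0.    0.34  1.75 -0.    1.05  0.09]
```

Emit:
arm_command([
  [[0,0,-0.08,-0.643,0.23,0,1.0],[0,0,-0.16,-0.643,0.23,0,1.0],[0,0,-0.16,-0.643,0.23,0,1.0],[0,0,-0.16,-0.643,0.23,0,1.0],[0,0,-0.16,-0.643,0.23,0,1.0],[0,0,-0.16,-0.643,0.23,0,1.0]],
])

```text
time: 24.05
tool_pos: [0.5268, -0.1212, 0.1502]
tool_rot: [-3.139, -0.001, 1.732]
contact_force: [-0.2, -0.2, -0.2]
opening: 0.089
```

```bash
python3 go.py 594.5 -256 60 99.9;python3 - <<'E'
from meas import *
s=cam("scene"); show(s,"s")
E
```

```text
t 24.05 tcp [ 526.8 -121.2  150.2] rot [-1.7988e+02 -8.0000e-02  9.9230e+01] F [-0.2 -0.2 -0.2] open 89.0 q [-0.37  0.44  1.59  0.    1.11 -0.53]
-> [594.5, -256.0, 60.0, 99.9] row [-0.0014, -0.0008, -0.0075] [-0.4802, 0.1512, 0.2997] rows>= 3.5
s block [610.1 152.8  21.3   8.7 -44.2] [610.1 153.1  35. ] 18
s block [611.2 481.3  22.1   7.5   5.3] [612.8 481.3  35. ] 33
s block [633.5 468.9  15.5   6.6 -73.1] [633.5 469.   35. ] 20
s blue 176 [303.7 206.8] rect [456.9  68.8  76.   61.7  -4.3] ctr [463.5  77.4  45. ] medz 43.7
s green 1938 [201. 237.] rect [690.4 -12.9 139.3 119.5 -87.4] ctr [692.1  -8.9   3. ] medz 4.1
s brown 351 [189.7 174.8] rect [ 597.3 -255.1   81.2   65.7   10.1] ctr [ 597.9 -254.7   19. ] medz 19.9
s lidplate 43 [245.3 142.9] rect [ 357.2 -356.6   68.2   19.6   87.5] ctr [ 357.9 -353.8    9. ] medz 14.1
s lidplate 312 [234.3 155.3] rect [ 427.8 -301.6   87.5   74.8   -4.9] ctr [ 429.7 -301.     9. ] medz 10.2
s red 7 [242.7 150.6] rect [ 398.7 -303.6    9.1    6.7  -34.8] ctr [ 398.6 -303.    15. ] medz 14.3
s red 8 [225.1 154.9] rect [ 457.  -308.4   13.4    5.9   60.1] ctr [ 456.3 -308.9   15. ] medz 15.8
s bump 28 [233.9 151.5] rect [ 434.8 -292.3   33.1   11.9   59.5] ctr [ 435.3 -292.3   27. ] medz 22.7
s bump 4 [242.5 152. ] rect [ 416.  -275.     8.9    0.   -34.8] ctr [ 416. -275.   27.] medz 10.6
s bump 4 [225.5 156.8] rect [ 471.3 -277.1   10.2    3.5    2.5] ctr [ 472.1 -277.5   27. ] medz 12.9
s board 5163 [376.8 277. ] rect [469.8 323.  176.5 174.5  -0.4] ctr [475.1 330.   20. ] medz 21.2
s orange 31 [252.9 161.9] rect [ 465.5 -138.4   33.    13.1   -3.2] ctr [ 465.8 -138.6   69.6] medz 68.9
s blackbar 63 [333.8 214.3] rect [431.  148.5  39.2  26.1  29.1] ctr [431.  147.1  50. ] medz 54.0
s yellow 671 [277.2 181. ] rect [448.1 -45.8 112.4 107.9  -3.8] ctr [446.2 -55.1  45. ] medz 43.1
```

Emit:
arm_command([
  [[0,0,-0.008,-0.482,0.149,0.05,1.0],[0,0,-0.008,-0.482,0.149,0.15,1.0],[0,0,-0.008,-0.482,0.149,0.25,1.0],[0,0,-0.008,-0.482,0.149,0.3,1.0],[0,0,-0.008,-0.482,0.149,0.3,1.0],[0,0,-0.008,-0.482,0.149,0.3,1.0],[0,0,-0.008,-0.482,0.149,0.3,1.0]],
])

```text
time: 24.8
tool_pos: [0.5958, -0.2537, 0.0636]
tool_rot: [3.14, 0.001, 1.749]
contact_force: [-0.1, 0.1, 0.6]
opening: 0.0918
```

```bash
python3 go.py 594 -256.7 6 99.9;python3 - <<'E'
from look import *
s,p,k=look("g24.png",r=(40,30),ctr=(596,-256,20)); tp(s,[(9.5,46,0),(9.5,-46,0)],*p,k)
E
```

```text
t 24.8 tcp [ 595.8 -253.7   63.6] rot [1.7991e+02 6.0000e-02 1.0023e+02] F [-0.1  0.1  0.6] open 91.8 q [-0.52  0.72  1.36  0.    1.07 -0.7 ]
-> [594.0, -256.7, 6.0, 99.9] row [0.001, 0.0007, 0.0037] [-0.0085, -0.0081, 0.192] rows>= 1.2
t 24.85 tcp [ 596. -254.   64.] rot [179.87   0.1  100.23] F [-0.3 -0.1  0.8] open 91.9 q [-0.52  0.71  1.36  0.    1.07 -0.7 ]
(9.5, 46, 0) [263. 233.]
(9.5, -46, 0) [540. 120.]
```

Emit:
arm_command([
  [[0,0,0.004,-0.0085,-0.008,0.1,1.0],[0,0,0.004,-0.0085,-0.008,0.15,1.0],[0,0,0.004,-0.0085,-0.008,0.15,1.0],[0,0,0.004,-0.0085,-0.008,0.15,1.0],[0,0,0.004,-0.0085,-0.008,0.15,1.0]],
])

```text
time: 25.35
tool_pos: [0.5941, -0.2585, 0.0182]
tool_rot: [3.14, 0.001, 1.741]
contact_force: [0.7, 0.7, 0.2]
opening: 0.0918
```

```bash
python3 go.py 594 -256.7 6 99.9;python3 - <<'E'
from look import *
s,p,k=look("g25.png",r=(40,30),ctr=(596,-256,20)); tp(s,[(9.5,46,0),(9.5,-46,0),(28,38,12),(28,-38,12),(28,38,-7)],*p,k)
E
```

```text
t 25.35 tcp [ 594.1 -258.5   18.2] rot [1.799e+02 8.000e-02 9.978e+01] F [0.7 0.7 0.2] open 91.8 q [-0.53  0.77  1.39 -0.    0.98 -0.7 ]
-> [594.0, -256.7, 6.0, 99.9] row [0.0011, 0.0009, -0.0014] [0.0061, 0.0007, 0.0405] rows>= 0.2
t 25.4 tcp [ 594.  -258.6   18.1] rot [179.9    0.09  99.77] F [-0.2 -0.2 -0.2] open 91.8 q [-0.53  0.77  1.39 -0.    0.98 -0.7 ]
(9.5, 46, 0) [283. 372.]
(9.5, -46, 0) [553. 256.]
(28, 38, 12) [352. 424.]
(28, -38, 12) [574. 325.]
(28, 38, -7) [344. 364.]
```

Emit:
arm_command([
  [[0,0,0,0,0.004,0.02,1.0],[0,0,0,0,0.004,0.041,1.0],[0,0,0,0,0.004,0.041,1.0],[0,0,0,0,0.004,0.041,0.5],[0,0,0,0,0.004,0.041,0.5],[0,0,0,0,0.004,0.041,0.5],[0,0,0,0,0.004,0.041,0.5]],
], grip_force=20)

```text
time: 26.1
tool_pos: [0.5945, -0.2582, 0.0046]
tool_rot: [3.141, 0.0, 1.741]
contact_force: [-0.4, 0.7, -0.1]
opening: 0.0761
```

```bash
python3 -c "from h import *;st()"
```

```text
t 26.1 tcp [ 594.5 -258.2    4.6] rot [1.7999e+02 2.0000e-02 9.9760e+01] F [-0.4  0.7 -0.1] open 76.1 q [-0.53  0.79  1.39 -0.    0.96 -0.7 ]
```

Emit:
arm_command([
  [[0,0,0,0,0,-0.05,0.5],[0,0,0,0,0,-0.15,0.5],[0,0,0,0,0,-0.3,0.5],[0,0,0,0,0,-0.35,0.5],[0,0,0,0,0,-0.35,0.5],[0,0,0,0,0,-0.35,0.5],[0,0,0,0,0,-0.35,0.5]],
])

```text
time: 26.8
tool_pos: [0.5935, -0.2576, 0.1079]
tool_rot: [-3.139, -0.002, 1.741]
contact_force: [-0.3, 1.0, -0.0]
opening: 0.0764
```

```bash
python3 - <<'E'
from look import *
s,p,k=look("g26.png",r=(40,30)); tp(s,[(9.5,38,0),(9.5,-38,0),(28,38,4.6),(28,-38,4.6),(28,38,-14.4),(-28,38,4.6)],*p,k)
E
```

```text
t 26.85 tcp [ 593.5 -257.6  107.7] rot [-179.86   -0.11   99.76] F [-0.3 -0.3 -1.4] open 75.8 q [-0.53  0.67  1.31 -0.    1.16 -0.7 ]
(9.5, 38, 0) [299. 362.]
(9.5, -38, 0) [534. 272.]
(28, 38, 4.6) [343. 401.]
(28, -38, 4.6) [577. 309.]
(28, 38, -14.4) [334. 335.]
(-28, 38, 4.6) [220. 332.]
```

```bash
python3 go.py 523 -95 130 92 452.8 67.6 100 85
```

```text
t 26.85 tcp [ 593.5 -257.6  107.7] rot [-1.7986e+02 -1.1000e-01  9.9760e+01] F [-0.3 -0.3 -1.4] open 75.8 q [-0.53  0.67  1.31 -0.    1.16 -0.7 ]
-> [523.0, -95.0, 130.0, 92.0] row [-0.0017, -0.0012, 0.0862] [0.5743, -0.14, -0.0727] rows>= 3.6
-> [452.8, 67.6, 100.0, 85.0] row [-0.0018, -0.0011, 0.164] [1.1479, -0.2785, 0.0287] rows>= 7.1
```

Emit:
arm_command([
  [[0,0,0.05,0.57,-0.14,-0.07,0.5],[0,0,0.1,0.57,-0.14,-0.07,0.5],[0,0,0.16,0.574,-0.14,-0.07,0.5],[0,0,0.16,0.9,-0.22,-0.07,0.5],[0,0,0.16,1.0,-0.26,-0.07,0.5],[0,0,0.16,1.0,-0.26,-0.07,0.5],[0,0,0.16,1.0,-0.26,-0.07,0.5],[0,0,0.16,1.0,-0.26,-0.07,0.5]],
])

```text
time: 27.65
tool_pos: [0.4658, 0.0256, 0.1299]
tool_rot: [-3.14, 0.0, 1.493]
contact_force: [0.8, -0.6, -1.0]
opening: 0.0757
```

```bash
python3 go.py 452.8 67.6 85 85
```

```text
t 27.65 tcp [465.8  25.6 129.9] rot [-1.7992e+02  1.0000e-02  8.5540e+01] F [ 0.8 -0.6 -1. ] open 75.7 q [-0.11  0.35  1.82 -0.    0.98 -0.03]
-> [452.8, 67.6, 85.0, 85.0] row [-0.0009, 0.0001, 0.0059] [0.1362, -0.0539, 0.1499] rows>= 1.3
```

Emit:
arm_command([
  [[0,0,0.006,0.136,-0.052,0.0,0.5],[0,0,0.006,0.136,-0.052,0.1,0.5],[0,0,0.006,0.136,-0.052,0.15,0.5],[0,0,0.006,0.136,-0.052,0.15,0.5],[0,0,0.006,0.136,-0.052,0.15,0.5],[0,0,0.006,0.136,-0.052,0.15,0.5],[0,0,0.006,0.136,-0.052,0.15,0.5]],
])

```text
time: 28.35
tool_pos: [0.4553, 0.0657, 0.0861]
tool_rot: [3.14, 0.0, 1.48]
contact_force: [-0.2, -0.4, -0.2]
opening: 0.076
```

```bash
python3 go.py 452.8 67.6 65 85; python3 - <<'E'
from look import *
s,p,k=look("g27.png",r=(40,30),ctr=(455,68,60)); tp(s,[(9.5,38,0),(9.5,-38,0),(28,38,4.6),(28,-38,4.6),(28,38,-14.4),(-28,38,4.6)],*p,k)
print(p)
E
```

```text
t 28.35 tcp [455.3  65.7  86.1] rot [179.9    0.    84.77] F [-0.2 -0.4 -0.2] open 76.0 q [-0.02  0.4   1.89 -0.    0.85  0.07]
-> [452.8, 67.6, 65.0, 85.0] row [0.0011, 0.0, -0.0025] [0.0055, -0.009, 0.0704] rows>= 0.4
t 28.4 tcp [455.1  65.8  86.1] rot [179.91   0.    84.79] F [ 0.4  0.6 -0.6] open 75.8 q [-0.02  0.4   1.89 -0.    0.85  0.07]
(9.5, 38, 0) [283. 269.]
(9.5, -38, 0) [552. 185.]
(28, 38, 4.6) [324. 324.]
(28, -38, 4.6) [595. 237.]
(28, 38, -14.4) [327. 254.]
(-28, 38, 4.6) [200. 212.]
[264 168]
```

Emit:
arm_command([
  [[0,0,0,0.001,-0.009,0.04,0.5],[0,0,0,0.001,-0.009,0.06,0.5],[0,0,0,0.001,-0.009,0.07,0.5],[0,0,0,0.001,-0.009,0.07,0.5],[0,0,0,0.001,-0.009,0.07,0.5],[0,0,0,0.001,-0.009,0.07,0.5]],
])

```text
time: 29.0
tool_pos: [0.4521, 0.0668, 0.0647]
tool_rot: [3.141, 0.0, 1.48]
contact_force: [0.0, 0.1, -0.7]
opening: 0.0759
```

```bash
python3 - <<'E'
from look import *
s,p,k=look("g28.png",r=(32,24),ctr=(455,68,55)); tp(s,[(28,38,4.6),(28,-38,4.6),(28,38,-14.4),(28,38,20),(28,-38,20)],*p,k)
print(p)
E
```

```text
t 29.05 tcp [452.1  66.8  64.7] rot [179.96   0.    84.82] F [-0.2  0.1 -0.8] open 76.1 q [-0.02  0.43  1.92 -0.    0.79  0.07]
(28, 38, 4.6) [321. 400.]
(28, -38, 4.6) [654. 289.]
(28, 38, -14.4) [324. 315.]
(28, 38, 20) [318. 468.]
(28, -38, 20) [649. 355.]
[272 176]
```

Emit:
arm_command([
  [[0,0,0,0,0,0.02,0.5],[0,0,0,0,0,0.035,0.5],[0,0,0,0,0,0.045,0.5],[0,0,0,0,0,0.048,0.5],[0,0,0,0,0,0.048,0.5]],
])

```text
time: 29.55
tool_pos: [0.4517, 0.0669, 0.05]
tool_rot: [-3.141, -0.0, 1.48]
contact_force: [0.2, 0.4, 3.2]
opening: 0.0756
```

```bash
python3 - <<'E'
from look import *
s,p,k=look("g29.png",r=(32,24),ctr=(455,68,55))
E
```

```text
t 29.6 tcp [451.7  66.9  50. ] rot [-179.99   -0.     84.82] F [-0.4  1.9  2.7] open 76.0 q [-0.02  0.46  1.93  0.    0.75  0.07]
```

Emit:
arm_command([
  [[0,0,0,0,0,-0.005,0.5],[0,0,0,0.002,0.007,-0.005,0.5],[0,0,0,0.002,0.007,-0.005,0.5],[0,0,0,0.002,0.007,0.001,0.5],[0,0,0,0.002,0.007,0.002,0.5],[0,0,0,0.002,0.007,0.002,0.5]],
])

```text
time: 30.2
tool_pos: [0.4542, 0.0673, 0.0496]
tool_rot: [3.141, -0.0, 1.48]
contact_force: [0.2, 1.5, 3.9]
opening: 0.0757
```

```bash
python3 - <<'E'
from look import *
s,p,k=look("g30.png",r=(32,24),ctr=(455,68,55))
E
```

```text
t 30.25 tcp [454.2  67.3  49.6] rot [179.96  -0.    84.82] F [0.2 1.2 3.3] open 75.8 q [-0.02  0.46  1.92  0.    0.76  0.07]
```

Emit:
arm_command([
  [[0,0,0,0,0,0,0.8],[0,0,0,0,0,0,0.8],[0,0,0,0,0,0,0.8],[0,0,0,0,0,-0.1,0.8],[0,0,0,0,0,-0.2,0.8],[0,0,0,0,0,-0.3,0.8],[0,0,0,0,0,-0.35,0.8],[0,0,0,0,0,-0.35,0.8]],
])

```text
time: 31.05
tool_pos: [0.4552, 0.0671, 0.1563]
tool_rot: [3.137, -0.0, 1.48]
contact_force: [0.5, -1.0, 0.3]
opening: 0.0823
```

```bash
python3 - <<'E'
from look import *
s,p,k=look("g31.png",r=(40,30),ctr=(455,50,55))
E
python3 - <<'E'
from meas import *
s=cam("scene"); show(s,"s")
E
python3 go.py 462.6 -141 130 -5 462.6 -141 130 175
```

```text
t 31.1 tcp [454.3  67.1 154.8] rot [179.9   -0.    84.82] F [0.3 0.2 0.4] open 82.8 q [-0.02  0.3   1.81 -0.    1.03  0.07]
s block [613.6 150.6  15.8   5.8 -62.7] [612.6 151.8  35. ] 12
s block [603.9 445.9  16.7   2.1 -35.6] [603.8 445.1  35. ] 12
s block [607.2 480.8  10.    4.1  22.6] [606.8 480.5  35. ] 13
s blue 47 [308.8 210.4] rect [461.4  96.3  70.9   6.8  -5.6] ctr [463.   96.2  45. ] medz 43.4
s green 1939 [201. 237.] rect [690.3 -12.8 139.5 119.3 -87.3] ctr [692.1  -8.9   3. ] medz 4.1
s lidplate 42 [245.2 142.9] rect [ 358.6 -354.3   62.3   20.8  -86.4] ctr [ 358.4 -353.9    9. ] medz 13.5
s lidplate 317 [234.4 155.4] rect [ 428.  -300.4   87.5   77.2   -4.9] ctr [ 429.6 -300.4    9. ] medz 10.2
s red 7 [242.7 150.6] rect [ 398.7 -303.6    9.1    6.7  -34.8] ctr [ 398.6 -303.    15. ] medz 16.4
s red 9 [225. 155.] rect [ 457.  -308.4   13.4    5.9   60.1] ctr [ 457.  -308.4   15. ] medz 14.7
s bump 28 [233.9 151.5] rect [ 434.8 -292.3   33.1   11.9   59.5] ctr [ 435.3 -292.3   27. ] medz 21.4
s bump 4 [242.5 152. ] rect [ 416.  -275.     8.9    0.   -34.8] ctr [ 416. -27
[... 162 characters left out ...]
23.1 176.4 174.8  -0.6] ctr [475. 330.  20.] medz 21.1
s orange 35 [253.1 161.7] rect [ 464.3 -139.    35.2   14.5   -3.2] ctr [ 464.6 -139.3   69.6] medz 69.5
s blackbar 63 [333.8 214.3] rect [431.  148.5  39.2  26.1  29.1] ctr [431.  147.1  50. ] medz 54.7
s yellow 668 [277.1 181.1] rect [449.8 -43.2 113.3 112.   -5. ] ctr [446.7 -54.8  45. ] medz 43.2
t 31.15 tcp [453.6  67.2 153.8] rot [-1.7997e+02  1.0000e-02  8.4820e+01] F [-0.7 -0.   0.5] open 82.1 q [-0.02  0.3   1.81 -0.    1.03  0.07]
-> [462.6, -141.0, 130.0, -5.0] row [-0.0002, 0.0003, 0.998] [-0.6883, 0.0927, 0.0795] rows>= 10.5
-> [462.6, -141.0, 130.0, 175.0] row [-0.0003, -0.0002, -1.002] [-0.6883, 0.0927, 0.0795] rows>= 10.5
```

Emit:
arm_command([
  [[0,0,-0.09,-0.2,0.03,0,0.0],[0,0,-0.18,-0.4,0.05,0,0.0],[0,0,-0.28,-0.6,0.08,0,0.0],[0,0,-0.37,-0.688,0.093,0,0.0],[0,0,-0.46,-0.688,0.093,0,0.0],[0,0,-0.56,-0.688,0.093,0,0.0],[0,0,-0.65,-0.688,0.093,0,0.0],[0,0,-0.75,-0.688,0.093,0,0.0]],
])

```text
time: 31.95
tool_pos: [0.4621, -0.141, 0.1525]
tool_rot: [-3.141, -0.004, 2.598]
contact_force: [-0.1, 0.8, -0.2]
opening: 0.0459
```

```bash
python3 go.py 462 -141 110 175
```

```text
t 31.95 tcp [ 462.1 -141.   152.5] rot [-179.98   -0.2   148.86] F [-0.1  0.8 -0.2] open 45.9 q [-0.45  0.35  1.74 -0.    1.06 -1.48]
-> [462.0, -141.0, 110.0, 175.0] row [0.0003, -0.0023, -0.2905] [-0.0002, -0.0, 0.1417] rows>= 3.0
```

Emit:
arm_command([
  [[0,0,-0.09,0,0,0.05,0.0],[0,0,-0.18,0,0,0.1,0.0],[0,0,-0.27,0,0,0.14,0.0],[0,0,-0.27,0,0,0.14,0.0],[0,0,-0.27,0,0,0.14,0.0],[0,0,-0.27,0,0,0.14,0.0]],
])

```text
time: 32.55
tool_pos: [0.4632, -0.141, 0.1125]
tool_rot: [-3.141, 0.0, 3.014]
contact_force: [0.1, -0.7, 0.9]
opening: 0.046
```

```bash
python3 go.py 462 -141 46 175; python3 - <<'E'
from look import *
s,p,k=look("g32.png",r=(40,30),ctr=(462,-141,65)); tp(s,[(9.5,23,0),(9.5,-23,0),(-9.5,23,0),(-9.5,-23,0)],*p,k)
E
```

```text
t 32.55 tcp [ 463.2 -141.   112.5] rot [-1.7999e+02  1.0000e-02  1.7271e+02] F [ 0.1 -0.7  0.9] open 46.0 q [-0.45  0.4   1.79 -0.    0.95 -1.9 ]
-> [462.0, -141.0, 46.0, 175.0] row [-0.0001, 0.0001, -0.0255] [0.004, -0.0006, 0.2217] rows>= 1.3
t 32.6 tcp [ 463.3 -141.   112.7] rot [-179.99    0.03  172.74] F [ 0.4 -0.5  0. ] open 46.0 q [-0.45  0.4   1.79 -0.    0.95 -1.9 ]
(9.5, 23, 0) [465. 175.]
(9.5, -23, 0) [389. 107.]
(-9.5, 23, 0) [399. 191.]
(-9.5, -23, 0) [325. 121.]
```

```bash
python3 - <<'E'
from look import *
s=cam("scene"); p=proj(s,np.array([462,-141,65])/1000)[0].astype(int)-(40,30)
for x,y in((462,-141),(458,-141),(466,-141),(462,-137),(462,-145)): print(x,y,((proj(s,np.array([x,y,64.5])/1000)[0]-p+.5)*9.8).round())
H=hsv(s);m=(H[...,0]>5)&(H[...,0]<17)&(H[...,1]>130)&(H[...,2]>80)
for a,c,k in blobs(m,15):
    if np.hypot(*(c-[253,162]))<15: print(a,((c-p+.5)*9.8).round())
E
```

```text
462 -141 [403. 307.]
458 -141 [416. 303.]
466 -141 [391. 311.]
462 -137 [411. 313.]
462 -145 [395. 302.]
32 [398. 297.]
```

Emit:
arm_command([
  [[0,0,-0.025,0.003,0,0.1,0.0],[0,0,-0.025,0.003,0,0.18,0.0],[0,0,-0.025,0.003,0,0.22,0.0],[0,0,-0.025,0.003,0,0.22,0.0],[0,0,-0.025,0.003,0,0.22,0.0],[0,0,-0.025,0.003,0,0.22,0.0]],
])

```text
time: 33.25
tool_pos: [0.4629, -0.1411, 0.0474]
tool_rot: [-3.141, 0.002, 3.056]
contact_force: [-0.2, 0.0, -0.0]
opening: 0.046
```

```bash
python3 - <<'E'
from look import *
s,p,k=look("g33.png",r=(40,30),ctr=(462,-141,65)); tp(s,[(9.5,23,0),(9.5,-23,0),(-9.5,23,0),(-9.5,-23,0)],*p,k)
E
```

```text
t 33.3 tcp [ 462.9 -141.1   47.4] rot [-179.95    0.11  175.11] F [-0.  -0.2  0.3] open 45.8 q [-0.45  0.5   1.86 -0.    0.78 -1.94]
(9.5, 23, 0) [473. 391.]
(9.5, -23, 0) [394. 320.]
(-9.5, 23, 0) [411. 408.]
(-9.5, -23, 0) [333. 336.]
```

Emit:
arm_command([
  [[0,0,0,0,0,0,-0.9],[0,0,0,0,0,0,-0.9],[0,0,0,0,0,0,-0.9],[0,0,0,0,0,0,-0.9],[0,0,0,0,0,0,-0.9]],
], grip_force=35)

```text
time: 33.8
tool_pos: [0.4624, -0.142, 0.0466]
tool_rot: [-3.139, 0.001, 3.057]
contact_force: [-6.4, -22.4, -0.9]
opening: 0.0106
```

```bash
python3 - <<'E'
from h import *
s=st()
# plan arc: tool at yaw 175: tool x=(-.996,.087)= -xhat ; tool y = yhat ; shift vs angle
import math
th0=math.asin((s["tool_pos"][2]*1000+19-50)/145); print("th0",th0)
r=145
for t in [.25,.4,.6,.8,1.0,1.2,1.4,1.57,1.8,2.0,2.2,2.4,2.6,2.8,3.0,3.14]:
    dy=-r*math.cos(t)+r*math.cos(th0); dz=r*math.sin(t)-r*math.sin(th0)
    print(t,"dty %.4f dtz %.4f"%(dy/300,-dz/300))
E
```

```text
t 33.8 tcp [ 462.4 -142.    46.6] rot [-1.7987e+02  4.0000e-02  1.7518e+02] F [ -6.4 -22.4  -0.9] open 10.6 q [-0.46  0.5   1.86 -0.    0.78 -1.94]
th0 0.1074970724997565
0.25 dty 0.0122 dtz -0.0677
0.4 dty 0.0354 dtz -0.1364
0.6 dty 0.0816 dtz -0.2211
0.8 dty 0.1438 dtz -0.2949
1.0 dty 0.2194 dtz -0.3549
1.2 dty 0.3054 dtz -0.3986
1.4 dty 0.3984 dtz -0.4244
1.57 dty 0.4802 dtz -0.4315
1.8 dty 0.5904 dtz -0.4188
2.0 dty 0.6817 dtz -0.3876
2.2 dty 0.7650 dtz -0.3389
2.4 dty 0.8370 dtz -0.2746
2.6 dty 0.8947 dtz -0.1973
2.8 dty 0.9360 dtz -0.1101
3.0 dty 0.9590 dtz -0.0164
3.14 dty 0.9639 dtz 0.0511
```

Emit:
arm_command([
  [[0,0,0,0,-0.003,0,-0.9],[0,0,0,0,0.009,-0.068,-0.9],[0,0,0,0,0.032,-0.136,-0.9],[0,0,0,0,0.054,-0.18,-0.9],[0,0,0,0,0.0786,-0.221,-0.9],[0,0,0,0,0.0786,-0.221,-0.9]],
])

```text
time: 34.4
tool_pos: [0.4643, -0.1187, 0.1145]
tool_rot: [-3.138, 0.001, 3.058]
contact_force: [-5.1, -8.0, 7.6]
opening: 0.0091
```

```bash
python3 - <<'E'
from look import *
s,p,k=look("g34.png",r=(60,45),ctr=(462,-80,100))
E
```

```text
t 34.45 tcp [ 464.2 -118.9  114.1] rot [-179.78    0.07  175.18] F [-5.4 -9.1  7.6] open 8.6 q [-0.41  0.39  1.81 -0.    0.95 -1.89]
```

Emit:
arm_command([
  [[0,0,0,0,0.028,-0.039,-0.9],[0,0,0,0,0.061,-0.075,-0.9],[0,0,0,0,0.097,-0.107,-0.9],[0,0,0,0,0.1365,-0.135,-0.9],[0,0,0,0,0.1785,-0.159,-0.9],[0,0,0,0,0.2225,-0.1785,-0.9],[0,0,0,0,0.2225,-0.1785,-0.9]],
])

```text
time: 35.15
tool_pos: [0.4703, -0.0519, 0.169]
tool_rot: [-3.137, 0.003, 3.058]
contact_force: [-7.5, -6.6, 20.5]
opening: 0.009
```

```bash
python3 -c "
from h import *
s=st()"
```

```text
t 35.15 tcp [470.3 -51.9 169. ] rot [-179.76    0.18  175.2 ] F [-7.5 -6.6 20.5] open 9.0 q [-0.27  0.31  1.75 -0.    1.08 -1.75]
```

Emit:
arm_command([
  [[0,0,0,0.001,0,-0.004,-0.9],[0,0,0,0.001,0.0458,-0.0192,-0.9],[0,0,0,0.001,0.093,-0.0298,-0.9],[0,0,0,0.001,0.1409,-0.0356,-0.9],[0,0,0,0.001,0.1748,-0.0369,-0.9],[0,0,0,0.001,0.1748,-0.0369,-0.9]],
])

```text
time: 35.75
tool_pos: [0.4749, 0.002, 0.1783]
tool_rot: [-3.141, 0.003, 3.058]
contact_force: [-0.1, 1.2, 8.4]
opening: 0.0084
```

```bash
python3 - <<'E'
from look import *
s,p,k=look("g35.png",r=(70,52),ctr=(455,0,110))
E
```

```text
t 35.8 tcp [474.9   1.9 178.3] rot [179.99   0.16 175.17] F [-0.1  2.1  7.2] open 8.8 q [-0.16  0.3   1.73  0.    1.11 -1.64]
```

Emit:
arm_command([
  [[0,0,0,0,0.0626,0.0025,-0.9],[0,0,0,0,0.1102,0.011,-0.9],[0,0,0,0,0.1566,0.0245,-0.9],[0,0,0,0,0.2015,0.0425,-0.9],[0,0,0,0,0.2443,0.065,-0.9],[0,0,0,0,0.2848,0.091,-0.9],[0,0,0,0,0.2848,0.091,-0.9]],
])

```text
time: 36.5
tool_pos: [0.4821, 0.0885, 0.1488]
tool_rot: [3.14, 0.001, 3.057]
contact_force: [7.3, 1.1, -3.5]
opening: 0.0087
```

```bash
python3 -c "
from h import *
s=st()"
```

```text
t 36.5 tcp [482.1  88.5 148.8] rot [1.7992e+02 7.0000e-02 1.7517e+02] F [ 7.3  1.1 -3.5] open 8.7 q [ 0.02  0.36  1.73  0.    1.05 -1.46]
```

Emit:
arm_command([
  [[0,0,0,-0.001,0.0375,0.0304,-0.9],[0,0,0,-0.001,0.072,0.0643,-0.9],[0,0,0,-0.001,0.1027,0.1015,-0.9],[0,0,0,-0.001,0.1297,0.1416,-0.9],[0,0,0,-0.001,0.1525,0.1842,-0.9],[0,0,0,-0.001,0.171,0.2288,-0.9],[0,0,0,-0.001,0.171,0.2288,-0.9]],
])

```text
time: 37.2
tool_pos: [0.4863, 0.1386, 0.0791]
tool_rot: [-3.141, -0.0, 3.057]
contact_force: [7.7, -3.9, -4.1]
opening: 0.0087
```

```bash
python3 - <<'E'
from look import *
s,p,k=look("g36.png",r=(60,45),ctr=(455,80,80))
E
```

```text
t 37.25 tcp [486.3 138.5  79.5] rot [-179.99   -0.01  175.14] F [ 6.7 -2.9 -3.9] open 8.8 q [ 0.13  0.48  1.77 -0.    0.89 -1.36]
```

Emit:
arm_command([
  [[0,0,0,-0.001,0.0138,0.0463,-0.9],[0,0,0,-0.001,0.023,0.0937,-0.9],[0,0,0,-0.001,0.0265,0.127,-0.9],[0,0,0,-0.001,0.0279,0.15,-0.9],[0,0,0,-0.001,0.0279,0.1612,-0.9],[0,0,0,-0.001,0.0279,0.1612,-0.9]],
])

```text
time: 37.85
tool_pos: [0.4872, 0.1455, 0.0346]
tool_rot: [-3.14, 0.001, 3.057]
contact_force: [-3.7, -13.2, 26.5]
opening: 0.0089
```

```bash
python3 - <<'E'
from look import *
s,p,k=look("g37.png",r=(50,37),ctr=(455,80,60))
E
```

```text
t 37.9 tcp [487.2 145.5  34.6] rot [-179.92    0.08  175.14] F [ -3.8 -11.9  27.5] open 8.8 q [ 0.14  0.55  1.8  -0.    0.79 -1.34]
```

Emit:
arm_command([
  [[0,0,0,0,0,-0.004,-0.9],[0,0,0,0,0,-0.004,-0.35],[0,0,0,0,0,-0.004,-0.35],[0,0,0,0,0,-0.004,-0.35],[0,0,0,0,0,-0.1,-0.35],[0,0,0,0,0,-0.2,-0.35],[0,0,0,0,0,-0.2,-0.35],[0,0,0,0,0,-0.2,-0.35]],
])

```text
time: 38.7
tool_pos: [0.4867, 0.1465, 0.0928]
tool_rot: [3.141, -0.0, 3.057]
contact_force: [0.1, -0.5, -0.2]
opening: 0.0297
```

```bash
python3 go.py 433.4 150.2 94 175; python3 go.py 433.4 150.2 31 175;python3 - <<'E'
from look import *
s,p,k=look("g38.png",r=(50,37),ctr=(455,80,60))
E
```

```text
t 38.7 tcp [486.7 146.5  92.8] rot [ 1.7998e+02 -1.0000e-02  1.7513e+02] F [ 0.1 -0.5 -0.2] open 29.7 q [ 0.14  0.46  1.75  0.    0.93 -1.34]
-> [433.4, 150.2, 94.0, 175.0] row [0.0002, -0.0001, 0.0015] [0.1779, -0.0029, -0.0041] rows>= 1.1
t 38.7 tcp [486.7 146.5  92.8] rot [ 1.7998e+02 -1.0000e-02  1.7513e+02] F [ 0.1 -0.5 -0.2] open 29.7 q [ 0.14  0.46  1.75  0.    0.93 -1.34]
-> [433.4, 150.2, 31.0, 175.0] row [0.0002, -0.0001, 0.0015] [0.1779, -0.0029, 0.2059] rows>= 1.6
t 38.75 tcp [486.2 146.3  92.1] rot [-179.99   -0.1   175.13] F [-0.6  0.2  0.3] open 29.7 q [ 0.14  0.46  1.75  0.    0.93 -1.34]
```

Emit:
arm_command([
  [[0,0,0,0.178,-0.004,0,-0.35],[0,0,0,0.178,-0.004,0.0,-0.35],[0,0,0,0.178,-0.004,0.0,-0.35],[0,0,0,0.178,-0.004,0.08,-0.35],[0,0,0,0.178,-0.004,0.1,-0.35],[0,0,0,0.178,-0.004,0.1,-0.35],[0,0,0,0.178,-0.004,0.1,-0.35]],
])

```text
time: 39.45
tool_pos: [0.4343, 0.1494, 0.0631]
tool_rot: [-3.142, 0.0, 3.056]
contact_force: [0.7, -0.5, -0.1]
opening: 0.0297
```

```bash
python3 go.py 433.4 150.2 30 175;python3 - <<'E'
from look import *
s,p,k=look("g39.png",r=(40,30),ctr=(440,130,55))
E
```

```text
t 39.45 tcp [434.3 149.4  63.1] rot [-180.      0.    175.11] F [ 0.7 -0.5 -0.1] open 29.7 q [ 0.16  0.44  1.91 -0.    0.79 -1.32]
-> [433.4, 150.2, 30.0, 175.0] row [-0.0, 0.0, 0.0012] [0.0032, 0.0025, 0.1103] rows>= 0.7
t 39.5 tcp [434.4 149.4  63.4] rot [179.99   0.04 175.11] F [ 0.3 -0.   0.6] open 29.9 q [ 0.16  0.44  1.91 -0.    0.79 -1.32]
```

Emit:
arm_command([
  [[0,0,0,0.002,0.002,0.06,-0.35],[0,0,0,0.002,0.002,0.11,-0.35],[0,0,0,0.002,0.002,0.112,-0.35],[0,0,0,0.002,0.002,0.112,-0.9],[0,0,0,0.002,0.002,0.112,-0.9],[0,0,0,0.002,0.002,0.112,-0.9],[0,0,0,0.002,0.002,0.112,-0.9]],
], grip_force=50)

```text
time: 40.2
tool_pos: [0.4337, 0.1498, 0.0302]
tool_rot: [-3.141, 0.002, 3.057]
contact_force: [0.0, -3.2, 4.3]
opening: 0.0085
```

```bash
python3 - <<'E'
from look import *
s,p,k=look("g40.png",r=(40,30),ctr=(440,130,55))
import math
r=145
p0=(math.cos(0),0)
for i in range(1,33):
    t=i*.1
    print(round(t,2),"ty %.4f tz %.4f"%((r*math.cos(t)-r)/300,-r*math.sin(t)/300), end=" | ")
E
```

```text
t 40.25 tcp [433.7 149.9  30.1] rot [-179.99    0.09  175.13] F [ 0.3 -3.5  4.9] open 8.2 q [ 0.17  0.5   1.94 -0.    0.7  -1.32]
0.1 ty -0.0024 tz -0.0483 | 0.2 ty -0.0096 tz -0.0960 | 0.3 ty -0.0216 tz -0.1428 | 0.4 ty -0.0382 tz -0.1882 | 0.5 ty -0.0592 tz -0.2317 | 0.6 ty -0.0844 tz -0.2729 | 0.7 ty -0.1137 tz -0.3114 | 0.8 ty -0.1466 tz -0.3467 | 0.9 ty -0.1829 tz -0.3786 | 1.0 ty -0.2222 tz -0.4067 | 1.1 ty -0.2641 tz -0.4308 | 1.2 ty -0.3082 tz -0.4505 | 1.3 ty -0.3540 tz -0.4657 | 1.4 ty -0.4012 tz -0.4763 | 1.5 ty -0.4491 tz -0.4821 | 1.6 ty -0.4974 tz -0.4831 | 1.7 ty -0.5456 tz -0.4793 | 1.8 ty -0.5931 tz -0.4707 | 1.9 ty -0.6396 tz -0.4574 | 2.0 ty -0.6845 tz -0.4395 | 2.1 ty -0.7273 tz -0.4172 | 2.2 ty -0.7678 tz -0.3908 | 2.3 ty -0.8054 tz -0.3604 | 2.4 ty -0.8397 tz -0.3265 | 2.5 ty -0.8706 tz -0.2893 | 2.6 ty -0.8975 tz -0.2492 | 2.7 ty -0.9203 tz -0.2066 | 2.8 ty -0.9387 tz -0.1619 | 2.9 ty -0.9526 tz -0.1156 | 3.0 ty -0.9618 tz -0.0682 | 3.1 ty -0.9662 tz -0.0201 | 3.2 ty -0.9658 tz 0.0282 |
```

Emit:
arm_command([
  [[0,0,0,0,0,-0.024,-0.9],[0,0,0,0,-0.0024,-0.048,-0.9],[0,0,0,0,-0.0055,-0.072,-0.9],[0,0,0,0,-0.0096,-0.096,-0.9],[0,0,0,0,-0.0216,-0.1428,-0.9],[0,0,0,0,-0.0216,-0.1428,-0.9]],
])

```text
time: 40.85
tool_pos: [0.4331, 0.1436, 0.0735]
tool_rot: [3.141, 0.002, 3.056]
contact_force: [1.9, 0.5, 0.1]
opening: 0.0085
```

```bash
python3 - <<'E'
from look import *
s,p,k=look("g41.png",r=(60,45),ctr=(450,80,80))
E
```

```text
t 40.9 tcp [433.1 143.7  73.1] rot [179.97   0.1  175.09] F [ 2.1 -1.   0.7] open 8.7 q [ 0.15  0.42  1.91  0.    0.81 -1.33]
```

Emit:
arm_command([
  [[0,0,0,0,-0.0166,-0.0454,-0.9],[0,0,0,0,-0.0376,-0.0889,-0.9],[0,0,0,0,-0.0628,-0.1301,-0.9],[0,0,0,0,-0.0921,-0.1686,-0.9],[0,0,0,0,-0.125,-0.2039,-0.9],[0,0,0,0,-0.125,-0.2039,-0.9]],
])

```text
time: 41.5
tool_pos: [0.4302, 0.1081, 0.1353]
tool_rot: [3.137, 0.003, 3.055]
contact_force: [-0.9, 11.7, 10.6]
opening: 0.008
```

```bash
python3 -c "
from h import *
s=st()"
```

```text
t 41.5 tcp [430.2 108.1 135.3] rot [179.73   0.18 175.04] F [-0.9 11.7 10.6] open 8.0 q [ 0.07  0.3   1.87  0.01  0.96 -1.42]
```

Emit:
arm_command([
  [[0,0,0,0,-0.035,-0.034,-0.9],[0,0,0,0,-0.0745,-0.0625,-0.9],[0,0,0,0,-0.1165,-0.087,-0.9],[0,0,0,0,-0.161,-0.1065,-0.9],[0,0,0,0,-0.207,-0.122,-0.9],[0,0,0,0,-0.207,-0.122,-0.9]],
])

```text
time: 42.1
tool_pos: [0.4251, 0.0459, 0.1728]
tool_rot: [3.137, 0.004, 3.055]
contact_force: [-4.5, 7.1, 23.7]
opening: 0.0086
```

```bash
python3 -c "
from h import *
s=st()"
```

```text
t 42.1 tcp [425.1  45.9 172.8] rot [179.76   0.25 175.06] F [-4.5  7.1 23.7] open 8.6 q [-0.08  0.22  1.86  0.    1.06 -1.56]
```

Emit:
arm_command([
  [[0,0,0,0,0,-0.004,-0.9],[0,0,0,0,-0.0472,-0.0146,-0.9],[0,0,0,0,-0.0951,-0.0204,-0.9],[0,0,0,0,-0.1434,-0.0214,-0.9],[0,0,0,0,-0.1916,-0.0176,-0.9],[0,0,0,0,-0.2391,-0.0085,-0.9],[0,0,0,0,-0.2391,-0.0085,-0.9]],
])

```text
time: 42.8
tool_pos: [0.4184, -0.0277, 0.1736]
tool_rot: [3.141, 0.002, 3.055]
contact_force: [-1.0, -2.4, 7.8]
opening: 0.0082
```

```bash
python3 - <<'E'
from look import *
s,p,k=look("g42.png",r=(70,52),ctr=(450,-10,110))
E
```

```text
t 42.85 tcp [418.4 -27.7 173.6] rot [-179.97    0.12  175.08] F [-0.6 -2.3  9. ] open 9.0 q [-0.25  0.21  1.88 -0.    1.06 -1.73]
```

Emit:
arm_command([
  [[0,0,0,0,-0.0465,0.0115,-0.9],[0,0,0,0,-0.0914,0.0295,-0.9],[0,0,0,0,-0.1342,0.052,-0.9],[0,0,0,0,-0.1747,0.0785,-0.9],[0,0,0,0,-0.2123,0.109,-0.9],[0,0,0,0,-0.2466,0.143,-0.9],[0,0,0,0,-0.2466,0.143,-0.9]],
])

```text
time: 43.55
tool_pos: [0.4119, -0.101, 0.1292]
tool_rot: [3.141, 0.0, 3.055]
contact_force: [3.5, -0.3, -4.4]
opening: 0.0086
```

```bash
python3 -c "
from h import *
s=st()"
```

```text
t 43.55 tcp [ 411.9 -101.   129.2] rot [1.7997e+02 2.0000e-02 1.7505e+02] F [ 3.5 -0.3 -4.4] open 8.6 q [-0.42  0.28  1.93  0.    0.94 -1.91]
```

Emit:
arm_command([
  [[0,0,0,0,-0.0309,0.0372,-0.9],[0,0,0,0,-0.0578,0.0773,-0.9],[0,0,0,0,-0.0806,0.1199,-0.9],[0,0,0,0,-0.099,0.1646,-0.9],[0,0,0,0,-0.1129,0.2109,-0.9],[0,0,0,0,-0.1129,0.2109,-0.9]],
])

```text
time: 44.15
tool_pos: [0.4091, -0.1343, 0.0659]
tool_rot: [3.141, -0.0, 3.056]
contact_force: [5.3, 1.1, -2.0]
opening: 0.0087
```

```bash
python3 -c "
from h import *
s=st()"
```

```text
t 44.15 tcp [ 409.1 -134.3   65.9] rot [ 1.7998e+02 -1.0000e-02  1.7510e+02] F [ 5.3  1.1 -2. ] open 8.7 q [-0.5   0.39  1.98  0.    0.76 -1.98]
```

Emit:
arm_command([
  [[0,0,0,0,-0.005,0.024,-0.9],[0,0,0,0,-0.0092,0.0474,-0.9],[0,0,0,0,-0.012,0.07,-0.9],[0,0,0,0,-0.0136,0.0955,-0.9],[0,0,0,0,-0.0139,0.108,-0.9],[0,0,0,0,-0.0139,0.114,-0.9],[0,0,0,0,-0.0139,0.114,-0.9]],
])

```text
time: 44.85
tool_pos: [0.4088, -0.139, 0.0329]
tool_rot: [-3.14, 0.001, 3.057]
contact_force: [1.2, -3.0, 2.2]
opening: 0.0082
```

```bash
python3 - <<'E'
from look import *
s,p,k=look("g43.png",r=(60,45),ctr=(450,-60,60))
E
```

```text
t 44.9 tcp [ 408.8 -139.    32.9] rot [-179.94    0.05  175.15] F [ 0.7 -2.9  3.5] open 8.4 q [-0.51  0.46  2.01 -0.    0.67 -1.99]
```

Emit:
arm_command([
  [[0,0,0,0,0,0.004,-0.9],[0,0,0,0,0,0.006,-0.9],[0,0,0,0,0,0.006,-0.9]],
])

```text
time: 45.2
tool_pos: [0.4088, -0.1391, 0.031]
tool_rot: [-3.141, 0.001, 3.057]
contact_force: [-0.2, -4.0, 5.5]
opening: 0.0084
```

```bash
python3 -c "
from h import *
s=st()"
```

```text
t 45.2 tcp [ 408.8 -139.1   31. ] rot [-1.7994e+02  5.0000e-02  1.7514e+02] F [-0.2 -4.   5.5] open 8.4 q [-0.51  0.46  2.01 -0.    0.67 -1.99]
```

Emit:
arm_command([
  [[0,0,0,0,0,0.004,-0.9],[0,0,0,0,0,0.008,-0.9],[0,0,0,0,0,0.008,-0.9]],
])

```text
time: 45.5
tool_pos: [0.4088, -0.1391, 0.0286]
tool_rot: [-3.141, 0.001, 3.057]
contact_force: [0.8, -4.1, 4.3]
opening: 0.0084
```

```bash
python3 -c "
from h import *
s=st()"
```

```text
t 45.5 tcp [ 408.8 -139.1   28.6] rot [-1.7994e+02  6.0000e-02  1.7513e+02] F [ 0.8 -4.1  4.3] open 8.4 q [-0.51  0.47  2.01 -0.    0.66 -1.99]
```

```bash
python3 - <<'E'
from look import *
s,p,k=look("g44.png",r=(40,30),ctr=(440,-110,50))
h,S,V,P,roi=masks(s)
for a,c,m in blobs(roi&(h>5)&(h<16)&(S>140)&(P[...,1]<-.09)&(P[...,1]>-.2),8): print(a,c,(np.nanpercentile(P[m],[10,50,90],axis=0)*1000).round(1))
E
```

```text
t 45.55 tcp [ 408.8 -139.1   28.6] rot [-179.94    0.05  175.14] F [-0.3 -4.3  6.2] open 8.4 q [-0.51  0.47  2.01 -0.    0.66 -1.99]
39 [253.15384615 165.84615385] [[ 451.8 -143.4   53.8]
 [ 463.2 -140.1   56.5]
 [ 477.4 -136.8   59.2]]
```

Emit:
arm_command([
  [[0,0,0,0,0,0.004,-0.9],[0,0,0,0,0,0.01,-0.9],[0,0,0,0,0,0.01,-0.9]],
])

```text
time: 45.85
tool_pos: [0.409, -0.1392, 0.0267]
tool_rot: [-3.14, 0.002, 3.057]
contact_force: [-3.9, -1.5, 21.9]
opening: 0.0084
```

```bash
python3 - <<'E'
from look import *
st()
for _ in range(2):
    s=cam("scene"); h,S,V,P,roi=masks(s)
    for a,c,m in blobs(roi&(h>5)&(h<16)&(S>140)&(P[...,1]<-.09)&(P[...,1]>-.2),8): print(a,c,(np.nanpercentile(P[m],[10,50,90],axis=0)*1000).round(1))
E
```

```text
t 45.85 tcp [ 409.  -139.2   26.7] rot [-179.92    0.1   175.14] F [-3.9 -1.5 21.9] open 8.4 q [-0.51  0.47  2.01 -0.    0.65 -1.99]
38 [253.47368421 166.26315789] [[ 451.7 -143.8   51.8]
 [ 463.4 -140.    55.5]
 [ 476.7 -136.3   57.8]]
40 [253.25 166.25] [[ 451.8 -144.5   52.4]
 [ 463.8 -140.3   55.3]
 [ 476.8 -136.3   57.5]]
```

Emit:
arm_command([
  [[0,0,0,0,0,-0.006,-0.9],[0,0,0,0,0.0007,-0.03,-0.9],[0,0,0,0,0.0024,-0.0513,-0.9],[0,0,0,0,0.0096,-0.099,-0.9],[0,0,0,0,0.0216,-0.1458,-0.9],[0,0,0,0,0.0382,-0.1912,-0.9],[0,0,0,0,0.0382,-0.1912,-0.9]],
])

```text
time: 46.65
tool_pos: [0.4098, -0.1282, 0.0839]
tool_rot: [-3.139, 0.002, 3.058]
contact_force: [-1.6, -8.4, 3.7]
opening: 0.0081
```

```bash
python3 - <<'E'
from look import *
s,p,k=look("g45.png",r=(50,37),ctr=(445,-60,60))
E
```

```text
t 46.7 tcp [ 409.8 -128.4   83.5] rot [-179.83    0.1   175.19] F [-1.7 -8.2  4.4] open 8.3 q [-0.48  0.36  1.97 -0.    0.81 -1.97]
```

Emit:
arm_command([
  [[0,0,0,0,0.02,-0.0455,-0.9],[0,0,0,0,0.045,-0.0867,-0.9],[0,0,0,0,0.0745,-0.125,-0.9],[0,0,0,0,0.1075,-0.161,-0.9],[0,0,0,0,0.1435,-0.193,-0.9],[0,0,0,0,0.183,-0.222,-0.9],[0,0,0,0,0.183,-0.222,-0.9]],
])

```text
time: 47.4
tool_pos: [0.4146, -0.0744, 0.1516]
tool_rot: [-3.136, 0.003, 3.059]
contact_force: [-7.4, -12.4, 22.5]
opening: 0.0084
```

```bash
python3 -c "
from h import *
s=st()"
```

```text
t 47.4 tcp [414.6 -74.4 151.6] rot [-1.7967e+02  1.6000e-01  1.7524e+02] F [ -7.4 -12.4  22.5] open 8.4 q [-0.36  0.24  1.91 -0.01  0.99 -1.84]
```

Emit:
arm_command([
  [[0,0,0,0.001,-0.001,-0.004,-0.9],[0,0,0,0.001,0.0409,-0.0281,-0.9],[0,0,0,0.001,0.085,-0.0478,-0.9],[0,0,0,0.001,0.1308,-0.063,-0.9],[0,0,0,0.001,0.178,-0.0736,-0.9],[0,0,0,0.001,0.2259,-0.0794,-0.9],[0,0,0,0.001,0.2742,-0.0804,-0.9],[0,0,0,0.001,0.2742,-0.0804,-0.9]],
])

```text
time: 48.2
tool_pos: [0.4217, 0.0104, 0.1742]
tool_rot: [-3.141, 0.003, 3.058]
contact_force: [1.5, 1.9, 8.7]
opening: 0.0084
```

```bash
python3 -c "
from h import *
s=st()"
```

```text
t 48.2 tcp [421.7  10.4 174.2] rot [-1.7999e+02  1.7000e-01  1.7520e+02] F [1.5 1.9 8.7] open 8.4 q [-0.16  0.21  1.87  0.    1.06 -1.64]
```

Emit:
arm_command([
  [[0,0,0,0,0.0482,0.002,-0.9],[0,0,0,0,0.0957,0.0105,-0.9],[0,0,0,0,0.1422,0.024,-0.9],[0,0,0,0,0.1871,0.042,-0.9],[0,0,0,0,0.2299,0.0645,-0.9],[0,0,0,0,0.2704,0.091,-0.9],[0,0,0,0,0.308,0.1215,-0.9],[0,0,0,0,0.308,0.1215,-0.9]],
])

```text
time: 49.0
tool_pos: [0.4295, 0.1023, 0.1359]
tool_rot: [-3.142, 0.002, 3.058]
contact_force: [6.2, -0.1, -3.8]
opening: 0.0084
```

```bash
python3 -c "
from h import *
s=st()"
```

```text
t 49.0 tcp [429.5 102.3 135.9] rot [-1.7999e+02  9.0000e-02  1.7518e+02] F [ 6.2 -0.1 -3.8] open 8.4 q [ 0.06  0.3   1.88 -0.    0.97 -1.43]
```

Emit:
arm_command([
  [[0,0,0,-0.001,0.0343,0.0339,-0.9],[0,0,0,-0.001,0.0652,0.0711,-0.9],[0,0,0,-0.001,0.0921,0.1112,-0.9],[0,0,0,-0.001,0.1149,0.1538,-0.9],[0,0,0,-0.001,0.1333,0.1985,-0.9],[0,0,0,-0.001,0.1472,0.2448,-0.9],[0,0,0,-0.001,0.1564,0.2922,-0.9],[0,0,0,-0.001,0.1564,0.2922,-0.9]],
])

```text
time: 49.8
tool_pos: [0.4334, 0.1484, 0.0475]
tool_rot: [-3.141, 0.0, 3.057]
contact_force: [6.3, -2.5, -3.2]
opening: 0.0086
```

Emit:
arm_command([
  [[0,0,0,0,0.003,0.03,-0.9],[0,0,0,0,0.0046,0.05,-0.9],[0,0,0,0,0.0046,0.06,-0.9],[0,0,0,0,0.0046,0.068,-0.9],[0,0,0,0,0.0046,0.068,-0.9]],
])

```text
time: 50.3
tool_pos: [0.4335, 0.1498, 0.0282]
tool_rot: [3.141, 0.001, 3.056]
contact_force: [5.9, 0.4, -3.2]
opening: 0.0087
```

```bash
python3 - <<'E'
from look import *
s,p,k=look("g46.png",r=(60,45),ctr=(450,30,60))
E
```

```text
t 50.35 tcp [433.5 149.8  28.2] rot [179.97   0.05 175.11] F [ 6.2 -0.2 -3.2] open 8.7 q [ 0.17  0.5   1.94  0.    0.7  -1.32]
```

Emit:
arm_command([
  [[0,0,0,0,0,0.004,-0.9],[0,0,0,0,0,0.008,-0.9],[0,0,0,0,0,0.008,-0.9]],
])

```text
time: 50.65
tool_pos: [0.4336, 0.1498, 0.0266]
tool_rot: [3.141, 0.001, 3.056]
contact_force: [4.3, 0.1, 6.1]
opening: 0.0084
```

```bash
python3 -c "
from h import *
s=st()"
```

```text
t 50.65 tcp [433.6 149.8  26.6] rot [1.7997e+02 8.0000e-02 1.7511e+02] F [4.3 0.1 6.1] open 8.4 q [ 0.17  0.5   1.94  0.    0.69 -1.32]
```

Emit:
arm_command([
  [[0,0,0,0,0,0.004,-0.9],[0,0,0,0,0,0.004,-0.9]],
])

```text
time: 50.85
tool_pos: [0.4337, 0.1498, 0.0263]
tool_rot: [3.141, 0.002, 3.056]
contact_force: [0.7, -0.8, 18.6]
opening: 0.0091
```

```bash
python3 -c "
from h import *
s=st()"
```

```text
t 50.85 tcp [433.7 149.8  26.3] rot [1.7996e+02 1.1000e-01 1.7512e+02] F [ 0.7 -0.8 18.6] open 9.1 q [ 0.17  0.5   1.94  0.    0.69 -1.32]
```

Emit:
arm_command([
  [[0,0,0,0,0,-0.003,-0.35],[0,0,0,0,0,-0.003,-0.35],[0,0,0,0,0,-0.003,-0.35],[0,0,0,0,0,-0.1,-0.35],[0,0,0,0,0,-0.25,-0.35],[0,0,0,0,0,-0.35,-0.1],[0,0,0,0,0,-0.4,0.5],[0,0,0,0,0,-0.4,1.0]],
])

```text
time: 51.65
tool_pos: [0.4336, 0.1498, 0.1464]
tool_rot: [3.141, 0.003, 3.056]
contact_force: [-0.2, 1.1, -2.4]
opening: 0.0499
```

```bash
python3 go.py 442.5 -58.7 130 85; python3 - <<'E'
from look import *
s,p,k=look("g47.png",r=(60,45),ctr=(450,30,60))
print(p,k)
h,S,V,P,roi=masks(s)
for a,c,m in blobs(roi&(h>105)&(h<125)&(S>150)&(V>60),40):
    mm=m&(P[...,2]>.060); print(a,c,wrect(s,mm,.064),np.nanmedian(P[...,2][m]))
E
```

```text
t 51.65 tcp [433.6 149.8 146.4] rot [1.7995e+02 1.5000e-01 1.7512e+02] F [-0.2  1.1 -2.4] open 49.9 q [ 0.17  0.31  1.82  0.    1.01 -1.32]
-> [442.5, -58.7, 130.0, 85.0] row [0.0017, 0.0009, 1.0013] [-0.0885, -0.6899, 0.0542] rows>= 10.5
t 51.7 tcp [432.8 149.6 144.9] rot [180.     0.   175.12] F [-1.  -0.7 -0.1] open 52.8 q [ 0.17  0.31  1.82  0.    1.01 -1.32]
[236 145] 6.533333333333333
394 [277.84517766 175.05329949] [444.6 -54.7  77.1  62.6  -4.7] 0.0654426720669789
```

Emit:
arm_command([
  [[0,0,0.09,-0.02,-0.15,0,1.0],[0,0,0.18,-0.04,-0.3,0,1.0],[0,0,0.28,-0.06,-0.45,0,1.0],[0,0,0.37,-0.08,-0.6,0,1.0],[0,0,0.46,-0.085,-0.688,0,1.0],[0,0,0.56,-0.085,-0.688,0,1.0],[0,0,0.65,-0.085,-0.688,0,1.0],[0,0,0.75,-0.085,-0.688,0,1.0]],
])

```text
time: 52.5
tool_pos: [0.4396, -0.0583, 0.1429]
tool_rot: [-3.138, -0.003, 1.878]
contact_force: [-0.3, -0.2, 0.1]
opening: 0.092
```

```bash
python3 go.py 441.7 -58 90 85
```

```text
t 52.5 tcp [439.6 -58.3 142.9] rot [-1.7979e+02 -1.5000e-01  1.0761e+02] F [-0.3 -0.2  0.1] open 92.0 q [-0.31  0.29  1.86  0.    1.   -0.61]
-> [441.7, -58.0, 90.0, 85.0] row [-0.0026, -0.0012, 0.2512] [-0.0017, 0.0077, 0.1763] rows>= 2.6
```

Emit:
arm_command([
  [[0,0,0.09,-0.0017,0.0077,0,1.0],[0,0,0.18,-0.0017,0.0077,0.05,1.0],[0,0,0.24,-0.0017,0.0077,0.1,1.0],[0,0,0.24,-0.0017,0.0077,0.17,1.0],[0,0,0.24,-0.0017,0.0077,0.176,1.0],[0,0,0.24,-0.0017,0.0077,0.176,1.0],[0,0,0.24,-0.0017,0.0077,0.176,1.0]],
])

```text
time: 53.2
tool_pos: [0.4434, -0.0581, 0.0923]
tool_rot: [-3.141, -0.0, 1.509]
contact_force: [-0.2, -0.3, 0.6]
opening: 0.0916
```

```bash
python3 go.py 441.7 -58 56.5 85; python3 - <<'E'
from look import *
s,p,k=look("g48.png",r=(40,30),ctr=(443,-58,60)); tp(s,[(9.5,46,0),(9.5,-46,0)],*p,k)
E
```

```text
t 53.2 tcp [443.4 -58.1  92.3] rot [-179.99   -0.     86.43] F [-0.2 -0.3  0.6] open 91.6 q [-0.3   0.37  1.91 -0.    0.86 -0.24]
-> [441.7, -58.0, 56.5, 85.0] row [-0.0001, -0.0, 0.0159] [-0.0001, -0.0055, 0.1193] rows>= 0.7
t 53.25 tcp [443.6 -58.1  92.6] rot [179.96   0.01  86.43] F [-0.3 -0.4  0.1] open 91.8 q [-0.3   0.37  1.91 -0.    0.86 -0.24]
(9.5, 46, 0) [264. 252.]
(9.5, -46, 0) [570. 161.]
```

Emit:
arm_command([
  [[0,0,0.016,0,-0.005,0.05,1.0],[0,0,0.016,0,-0.005,0.1,1.0],[0,0,0.016,0,-0.005,0.115,1.0],[0,0,0.016,0,-0.005,0.115,1.0],[0,0,0.016,0,-0.005,0.115,1.0],[0,0,0.016,0,-0.005,0.115,1.0]],
])

```text
time: 53.85
tool_pos: [0.4423, -0.0582, 0.0584]
tool_rot: [3.14, 0.0, 1.483]
contact_force: [-0.2, 0.1, 1.4]
opening: 0.0919
```

```bash
python3 go.py 441.7 -58 56.5 85; python3 - <<'E'
from look import *
s,p,k=look("g49.png",r=(40,30),ctr=(443,-58,60)); tp(s,[(9.5,46,0),(9.5,-46,0)],*p,k)
E
```

```text
t 53.85 tcp [442.3 -58.2  58.4] rot [1.7991e+02 2.0000e-02 8.4990e+01] F [-0.2  0.1  1.4] open 91.9 q [-0.3   0.43  1.95 -0.    0.76 -0.22]
-> [441.7, -58.0, 56.5, 85.0] row [0.001, 0.0003, -0.0002] [0.0003, -0.0022, 0.0064] rows>= 0.0
t 53.9 tcp [442.3 -58.1  58.4] rot [179.92   0.02  84.99] F [-0.1 -0.1 -0. ] open 91.8 q [-0.3   0.43  1.95 -0.    0.76 -0.22]
(9.5, 46, 0) [268. 366.]
(9.5, -46, 0) [572. 277.]
```

Emit:
arm_command([
  [[0,0,0,0,-0.002,0.006,1.0],[0,0,0,0,-0.002,0.006,1.0],[0,0,0,0,-0.002,0.006,0.5],[0,0,0,0,-0.002,0.006,0.5],[0,0,0,0,-0.002,0.006,0.5],[0,0,0,0,-0.002,0.006,0.5]],
], grip_force=15)

```text
time: 54.5
tool_pos: [0.4413, -0.058, 0.0559]
tool_rot: [3.141, 0.0, 1.483]
contact_force: [0.4, -0.2, 1.3]
opening: 0.0756
```

Emit:
arm_command([
  [[0,0,0,0,0,-0.01,0.5],[0,0,0,0,0,-0.03,0.5],[0,0,0,0,0,-0.07,0.5],[0,0,0,0,0,-0.12,0.5],[0,0,0,0,0,-0.17,0.5],[0,0,0,0,0,-0.17,0.5],[0,0,0,0,0,-0.17,0.5]],
])

```text
time: 55.2
tool_pos: [0.4412, -0.0579, 0.107]
tool_rot: [3.141, 0.0, 1.483]
contact_force: [-0.2, -0.8, -1.1]
opening: 0.0756
```

```bash
python3 - <<'E'
from look import *
s,p,k=look("g50.png",r=(40,30),ctr=(443,-58,70)); tp(s,[(9.5,46,0),(9.5,-46,0)],*p,k)
E
```

```text
t 55.25 tcp [440.9 -57.8 106.5] rot [-179.97   -0.     84.98] F [ 0.1 -0.5  0.1] open 75.6 q [-0.3   0.35  1.9  -0.    0.89 -0.22]
(9.5, 46, 0) [270. 238.]
(9.5, -46, 0) [582. 152.]
```

```bash
python3 go.py 687 -12.5 106 85
```

```text
t 55.25 tcp [440.9 -57.8 106.5] rot [-179.97   -0.     84.98] F [ 0.1 -0.5  0.1] open 75.6 q [-0.3   0.35  1.9  -0.    0.89 -0.22]
-> [687.0, -12.5, 106.0, 85.0] row [-0.0003, -0.0, -0.0002] [0.2223, 0.8041, 0.0014] rows>= 5.0
```

Emit:
arm_command([
  [[0,0,0,0,0,-0.05,0.5],[0,0,0,0.22,0.804,-0.05,0.5],[0,0,0,0.22,0.804,-0.05,0.5],[0,0,0,0.22,0.804,-0.05,0.5],[0,0,0,0.22,0.804,-0.05,0.5],[0,0,0,0.22,0.804,-0.05,0.5],[0,0,0,0.22,0.804,-0.05,0.5],[0,0,0,0.22,0.804,-0.05,0.5]],
])

```text
time: 56.05
tool_pos: [0.6866, -0.0129, 0.1188]
tool_rot: [-3.137, 0.0, 1.484]
contact_force: [-0.4, -0.5, -0.4]
opening: 0.0759
```

```bash
python3 go.py 687 -12.5 40 85;python3 - <<'E'
from look import *
s,p,k=look("g51.png",r=(60,45),ctr=(687,-12,40))
E
```

```text
t 56.05 tcp [686.6 -12.9 118.8] rot [-179.75    0.     85.03] F [-0.4 -0.5 -0.4] open 75.9 q [-0.13  0.73  1.16 -0.    1.26 -0.04]
-> [687.0, -12.5, 40.0, 85.0] row [-0.0028, 0.0, 0.0003] [0.0013, 0.0023, 0.2628] rows>= 1.6
t 56.1 tcp [685.9 -13.2 119.8] rot [-179.77    0.     85.  ] F [ 0.1 -0.2 -0.7] open 75.7 q [-0.13  0.73  1.16 -0.    1.26 -0.04]
```

Emit:
arm_command([
  [[0,0,0,0,0.003,0.1,0.5],[0,0,0,0,0.003,0.2,0.5],[0,0,0,0,0.003,0.3,0.5],[0,0,0,0,0.003,0.33,0.5],[0,0,0,0,0.003,0.33,0.5],[0,0,0,0,0.003,0.33,0.5],[0,0,0,0,0.003,0.33,0.5]],
])

```text
time: 56.8
tool_pos: [0.6892, -0.0136, 0.0252]
tool_rot: [3.138, 0.0, 1.483]
contact_force: [-0.5, -0.1, -0.8]
opening: 0.0758
```

```bash
python3 go.py 687 -12.5 5.5 85
```

```text
t 56.8 tcp [689.2 -13.6  25.2] rot [1.798e+02 1.000e-02 8.498e+01] F [-0.5 -0.1 -0.8] open 75.8 q [-0.13  0.83  1.24 -0.    1.07 -0.04]
-> [687.0, -12.5, 5.5, 85.0] row [0.0022, 0.0002, -0.0003] [0.0031, -0.0079, 0.0657] rows>= 0.4
```

Emit:
arm_command([
  [[0,0,0,0.003,-0.004,0.03,0.5],[0,0,0,0.003,-0.004,0.055,0.5],[0,0,0,0.003,-0.004,0.063,0.5],[0,0,0,0.003,-0.004,0.063,0.5],[0,0,0,0.003,-0.004,0.063,0.5]],
])

```text
time: 57.3
tool_pos: [0.6867, -0.0122, 0.0042]
tool_rot: [-3.141, 0.0, 1.483]
contact_force: [-2.7, 1.5, 5.7]
opening: 0.076
```

```bash
python3 - <<'E'
from look import *
s,p,k=look("g52.png",r=(50,37),ctr=(687,-12,20))
E
```

```text
t 57.35 tcp [686.7 -12.2   4.3] rot [-179.96    0.     84.99] F [-2.3 -0.1  4.1] open 75.6 q [-0.13  0.85  1.26 -0.    1.03 -0.04]
```

Emit:
arm_command([
  [[0,0,0,0,0,-0.002,0.9],[0,0,0,0,0,-0.002,0.9],[0,0,0,0,0,-0.002,0.9],[0,0,0,0,0,-0.05,0.9],[0,0,0,0,0,-0.2,0.9],[0,0,0,0,0,-0.35,0.5],[0,0,0,0,0,-0.45,0.0],[0,0,0,0,0,-0.45,0.0]],
])

```text
time: 58.15
tool_pos: [0.69, -0.0126, 0.1464]
tool_rot: [3.13, 0.001, 1.483]
contact_force: [0.6, -0.1, 0.7]
opening: 0.0675
```

```bash
python3 go.py 560 -180 150 130 426.7 -303.5 120 175;python3 - <<'E'
from look import *
s,p,k=look("g53.png",r=(90,67),ctr=(560,-100,20))
show(s,"s")
E
```

```text
t 58.15 tcp [690.  -12.6 146.4] rot [1.7933e+02 3.0000e-02 8.4990e+01] F [ 0.6 -0.1  0.7] open 67.5 q [-0.13  0.7   1.13 -0.    1.29 -0.04]
-> [560.0, -180.0, 150.0, 130.0] row [0.007, 0.0033, -0.5001] [-0.5936, -0.3828, -0.0162] rows>= 5.2
-> [426.7, -303.5, 120.0, 175.0] row [0.0056, 0.0061, -1.0001] [-1.0424, -0.7906, 0.0792] rows>= 10.5
t 58.2 tcp [688.6 -12.5 143. ] rot [179.62   0.02  84.98] F [-0.7 -0.4 -1.3] open 63.9 q [-0.13  0.71  1.13 -0.    1.29 -0.04]
s block [610.  152.6  21.3   8.4 -44.2] [610.1 152.8  35. ] 15
s block [631.6 449.7  12.1   4.9  61.1] [631.1 450.2  35. ] 15
s block [608.7 478.1  35.4  10.3  23. ] [611.1 479.5  35. ] 40
s block [630.8 473.7  11.    6.1 -47.1] [631.1 473.7  35. ] 19
s block [785.6 388.1  24.6   1.9  18.3] [785.3 388.3  35. ] 15
s blue 566 [202.3 233.6] rect [704.9  31.7  72.2  60.1  -5.4] ctr [705.9  32.7  45. ] medz 13.7
s green 1231 [200.4 238.9] rect [689.6 -12.9 139.8 118.6 -87.1] ctr [696.3  -3.4   3. ] medz 4.0
s lidplate 44 [245.4 143. ] rect [ 357.4 -354.2   63.5   18.2   86.5] ctr [ 358.  -353.2    9. ] medz 14.0
s lidplate 291 
[... 198 characters left out ...]
d 9 [225. 155.] rect [ 457.  -308.4   13.4    5.9   60.1] ctr [ 457.  -308.4   15. ] medz 15.7
s bump 17 [233.6 152.5] rect [ 436.5 -289.5   26.5   11.8   59.5] ctr [ 439.3 -287.1   27. ] medz 18.7
s bump 4 [242.5 152. ] rect [ 416.  -275.     8.9    0.   -34.8] ctr [ 416. -275.   27.] medz 10.7
s bump 4 [225.5 156.8] rect [ 471.3 -277.1   10.2    3.5    2.5] ctr [ 472.1 -277.5   27. ] medz 12.0
s board 5172 [376.7 277. ] rect [470.1 323.1 177.2 174.7  -0.3] ctr [475.2 330.   20. ] medz 21.1
s orange 33 [253.3 166.2] rect [ 477.4 -118.    32.3   14.1   -3.7] ctr [ 477.5 -118.3   69.6] medz 55.9
s blackbar 79 [334.2 213.9] rect [430.2 147.8  39.2  28.3  29.2] ctr [429.2 146.4  50. ] medz 54.3
```

Emit:
arm_command([
  [[0,0,-0.09,-0.15,-0.1,0,0.0],[0,0,-0.18,-0.3,-0.2,0,0.0],[0,0,-0.27,-0.45,-0.3,0,0.0],[0,0,-0.36,-0.6,-0.38,0,0.0],[0,0,-0.45,-0.75,-0.5,0,0.0],[0,0,-0.54,-0.9,-0.65,0,0.0],[0,0,-0.63,-1.0,-0.75,0,0.0],[0,0,-0.73,-1.0,-0.75,0,0.0]],
])

```text
time: 59.0
tool_pos: [0.434, -0.2924, 0.138]
tool_rot: [3.141, -0.003, 2.615]
contact_force: [-0.1, 0.2, 0.7]
opening: 0.0457
```

```bash
python3 go.py 426.5 -303.7 90 175
```

```text
t 59.0 tcp [ 434.  -292.4  138. ] rot [ 1.7999e+02 -1.5000e-01  1.4984e+02] F [-0.1  0.2  0.7] open 45.7 q [-0.74  0.43  1.66 -0.    1.06 -1.78]
-> [426.5, -303.7, 90.0, 175.0] row [0.0005, -0.0016, -0.2796] [0.0021, -0.0451, 0.16] rows>= 2.9
```

Emit:
arm_command([
  [[0,0,-0.09,0.002,-0.045,0.05,0.0],[0,0,-0.18,0.002,-0.045,0.1,0.0],[0,0,-0.27,0.002,-0.045,0.15,0.0],[0,0,-0.28,0.002,-0.045,0.16,0.0],[0,0,-0.28,0.002,-0.045,0.16,0.0],[0,0,-0.28,0.002,-0.045,0.16,0.0],[0,0,-0.28,0.002,-0.045,0.16,0.0]],
])

```text
time: 59.7
tool_pos: [0.4297, -0.303, 0.0916]
tool_rot: [-3.141, 0.001, 3.049]
contact_force: [0.1, -0.7, 0.5]
opening: 0.0456
```

```bash
python3 go.py 426.5 -303.7 40 175; python3 - <<'E'
from look import *
s,p,k=look("g54.png",r=(40,30),ctr=(426,-303,30)); tp(s,[(9.5,23,0),(9.5,-23,0),(-9.5,23,0),(-9.5,-23,0)],*p,k)
E
```

```text
t 59.7 tcp [ 429.7 -303.    91.6] rot [-1.7996e+02  5.0000e-02  1.7469e+02] F [ 0.1 -0.7  0.5] open 45.6 q [-0.76  0.49  1.7  -0.    0.95 -2.24]
-> [426.5, -303.7, 40.0, 175.0] row [-0.0005, 0.0006, -0.0034] [0.0105, -0.0033, 0.1721] rows>= 1.0
t 59.75 tcp [ 429.7 -303.    91.6] rot [-179.96    0.05  174.71] F [ 0.8 -0.3  1.2] open 45.8 q [-0.76  0.49  1.7  -0.    0.95 -2.24]
(9.5, 23, 0) [445. 141.]
(9.5, -23, 0) [378.  85.]
(-9.5, 23, 0) [386. 154.]
(-9.5, -23, 0) [320.  97.]
```

```bash
python3 - <<'E'
from look import *
s=cam("scene"); p=proj(s,np.array([426,-303,30])/1000)[0].astype(int)-(40,30)
for q in((426.5,-303.7,27),(426.5,-303.7,9),(426.5,-303.7,18),(455.4,-306.2,15),(397.6,-301.2,15)): print(q,((proj(s,np.array(q)/1000)[0]-p+.5)*9.8).round())
h,S,V,P,roi=masks(s)
for a,c,m in blobs(((h<5)|(h>172))&(S>110)&(V>50),4):
    if 200<c[0]<260 and 140<c[1]<170: print(((c-p+.5)*9.8).round())
E
```

```text
(426.5, -303.7, 27) [401. 312.]
(426.5, -303.7, 9) [404. 364.]
(426.5, -303.7, 18) [403. 338.]
(455.4, -306.2, 15) [317. 369.]
(397.6, -301.2, 15) [488. 325.]
[483. 324.]
[309. 370.]
```

Emit:
arm_command([
  [[0,0,0,0.008,0,0.1,0.0],[0,0,0,0.008,0,0.17,0.0],[0,0,0,0.008,0,0.19,0.0],[0,0,0,0.008,0,0.19,0.0],[0,0,0,0.008,0,0.19,0.0],[0,0,0,0.008,0,0.19,0.0]],
])

```text
time: 60.4
tool_pos: [0.4275, -0.3032, 0.0351]
tool_rot: [-3.14, 0.002, 3.05]
contact_force: [0.4, 0.5, 0.3]
opening: 0.046
```

```bash
python3 go.py 427 -303 12.5 175; python3 - <<'E'
from look import *
s,p,k=look("g55.png",r=(32,24),ctr=(426,-303,25)); tp(s,[(9.5,23,0),(9.5,-23,0),(-9.5,23,0),(-9.5,-23,0)],*p,k)
E
```

```text
t 60.4 tcp [ 427.5 -303.2   35.1] rot [-1.7992e+02  1.0000e-01  1.7477e+02] F [0.4 0.5 0.3] open 46.0 q [-0.76  0.57  1.76 -0.    0.81 -2.24]
-> [427.0, -303.0, 12.5, 175.0] row [-0.0009, 0.0011, -0.0026] [0.002, 0.0006, 0.0754] rows>= 0.5
t 60.45 tcp [ 427.5 -303.1   35.1] rot [-179.92    0.09  174.77] F [ 0.2 -0.3 -0.9] open 45.7 q [-0.76  0.57  1.76 -0.    0.81 -2.24]
(9.5, 23, 0) [477. 305.]
(9.5, -23, 0) [394. 231.]
(-9.5, 23, 0) [405. 322.]
(-9.5, -23, 0) [324. 248.]
```

Emit:
arm_command([
  [[0,0,0,0.001,0,0.04,0.0],[0,0,0,0.001,0,0.07,0.0],[0,0,0,0.001,0,0.072,0.0],[0,0,0,0.001,0,0.072,0.0],[0,0,0,0.001,0,0.072,0.0]],
])

```text
time: 60.95
tool_pos: [0.4267, -0.3027, 0.0124]
tool_rot: [-3.142, -0.0, 3.05]
contact_force: [-0.3, -0.2, 0.6]
opening: 0.0462
```

Emit:
arm_command([
  [[0,0,0,0,0,0,-0.85],[0,0,0,0,0,0,-0.85],[0,0,0,0,0,0,-0.85],[0,0,0,0,0,0,-0.85],[0,0,0,0,0,0,-0.85]],
], grip_force=25)

```text
time: 61.45
tool_pos: [0.4267, -0.3028, 0.0125]
tool_rot: [-3.141, 0.0, 3.05]
contact_force: [1.1, -0.1, 0.1]
opening: 0.0117
```

```bash
python3 - <<'E'
from look import *
s,p,k=look("g56.png",r=(32,24),ctr=(426,-303,25))
E
```

```text
t 61.5 tcp [ 426.7 -302.8   12.5] rot [-179.98    0.02  174.77] F [-0.2 -0.3  1. ] open 11.5 q [-0.76  0.61  1.77 -0.    0.76 -2.24]
```

Emit:
arm_command([
  [[0,0,0,0,0,-0.03,-0.85],[0,0,0,0,0,-0.15,-0.85],[0,0,0,0,0,-0.3,-0.85],[0,0,0,0,0,-0.35,-0.85],[0,0,0,0,0,-0.35,-0.85],[0,0,0,0,0,-0.35,-0.85]],
])

```text
time: 62.1
tool_pos: [0.4262, -0.3023, 0.1171]
tool_rot: [3.141, -0.0, 3.05]
contact_force: [-0.3, 0.0, -1.7]
opening: 0.0118
```

```bash
python3 go.py 441.8 -58.5 115 175; python3 - <<'E'
from look import *
s,p,k=look("g57.png",r=(40,30),ctr=(443,-58,60)); print(p)
h,S,V,P,roi=masks(s); X,Y,Z=P[...,0],P[...,1],P[...,2]
m=(X>.37)&(X<.52)&(Y>-.12)&(Y<0)&(Z>.050)&(Z<.06)
for a,c,b in blobs(m,30): print(a,c,wrect(s,b,.054))
m=(X>.37)&(X<.52)&(Y>-.12)&(Y<0)&(Z>.039)&(Z<.06)
for a,c,b in blobs(m,30): print(a,c,wrect(s,b,.054))
E
```

```text
t 62.1 tcp [ 426.2 -302.3  117.1] rot [ 1.7999e+02 -2.0000e-02  1.7477e+02] F [-0.3  0.  -1.7] open 11.8 q [-0.76  0.45  1.68 -0.    1.01 -2.24]
-> [441.8, -58.5, 115.0, 175.0] row [0.0001, -0.0002, -0.0026] [0.0224, 0.8139, 0.0073] rows>= 4.9
t 62.15 tcp [ 425.9 -302.   116.4] rot [179.93  -0.1  174.77] F [ 0.3  0.5 -1.2] open 12.0 q [-0.76  0.45  1.68 -0.    1.01 -2.24]
[237 145]
325 [278.03076923 177.89230769] [444.  -54.5  81.2  66.3  -5. ]
592 [276.55067568 180.02027027] [453.2 -53.3 103.4  99.5  83.7]
```

```bash
python3 - <<'E'
from look import *
s=cam("scene")
obs=np.array([(230,310),(470,238),(580,330),(340,398)])/9.8-.5+[237,145]
W=onplane(s,obs,.054)*1000; print(W.round(1)); print("ctr",W.mean(0))
off=np.array([5,10])/9.8
print("ctr corrected",onplane(s,obs+off,.054).mean(0)*1000)
E
```

```text
[[477.1 -88.1  54. ]
 [402.6 -83.2  54. ]
 [408.  -27.1  54. ]
 [478.8 -35.   54. ]]
ctr [441.61560919 -58.33059576  54.        ]
ctr corrected [443.54391618 -53.35999489  54.        ]
```

Emit:
arm_command([
  [[0,0,0,0.02,0.3,0,-0.85],[0,0,0,0.022,0.6,0,-0.85],[0,0,0,0.022,0.814,0,-0.85],[0,0,0,0.022,0.814,0,-0.85],[0,0,0,0.022,0.814,0.03,-0.85],[0,0,0,0.022,0.814,0.1,-0.85],[0,0,0,0.022,0.814,0.1,-0.85],[0,0,0,0.022,0.814,0.1,-0.85]],
])

```text
time: 63.0
tool_pos: [0.4418, -0.059, 0.0867]
tool_rot: [3.141, -0.002, 3.05]
contact_force: [-0.5, -1.4, -1.3]
opening: 0.0114
```

Emit:
arm_command([
  [[0,0,0,0,0,0,-0.85],[0,0,0,0,0,0,-0.85]],
])

```text
time: 63.2
tool_pos: [0.4426, -0.0598, 0.0878]
tool_rot: [-3.141, 0.001, 3.049]
contact_force: [0.0, 0.7, -0.8]
opening: 0.0118
```

```bash
python3 go.py 441.8 -58.5 72 175; python3 - <<'E'
from look import *
s,p,k=look("g58.png",r=(40,30),ctr=(443,-58,65)); print(p); z=-6.5
tp(s,[(-42,-32,12.5),(42,-32,12.5),(42,32,12.5),(-42,32,12.5)],*p,k)
E
```

```text
t 63.2 tcp [442.6 -59.8  87.8] rot [-1.7998e+02  5.0000e-02  1.7467e+02] F [ 0.   0.7 -0.8] open 11.8 q [-0.31  0.38  1.92 -0.    0.84 -1.78]
-> [441.8, -58.5, 72.0, 175.0] row [-0.0002, 0.0005, -0.0036] [0.0032, 0.0042, 0.0527] rows>= 0.3
t 63.25 tcp [442.6 -59.7  87.9] rot [-179.98    0.06  174.67] F [-0.1  0.1 -2.1] open 11.5 q [-0.31  0.38  1.92 -0.    0.84 -1.78]
[237 143]
(-42, -32, 12.5) [199. 252.]
(42, -32, 12.5) [475. 176.]
(42, 32, 12.5) [602. 279.]
(-42, 32, 12.5) [318. 360.]
```

```bash
python3 - <<'E'
from look import *
s=cam("scene"); p=np.array([237,143])
tp(s,[(-29,0,-2.5),(29,0,-2.5),(-42,-32,3.5),(42,-32,3.5),(42,32,3.5),(-42,32,3.5)],*p,9.8)
h,S,V,P,roi=masks(s)
for a,c,m in blobs(((h<6)|(h>172))&(S>110)&(V>50),4):
    if 240<c[0]<310 and 140<c[1]<190: print("red",((c-p+.5)*9.8).round(),a)
im=s["image"][150:185,245:310,::-1].astype(float); im=np.clip((im-40)*1.9,0,255).astype(np.uint8)
cv2.imwrite("pics/g59.png",cv2.resize(im,None,fx=12,fy=12,interpolation=cv2.INTER_CUBIC))
E
```

```text
(-29, 0, -2.5) [302. 241.]
(29, 0, -2.5) [497. 188.]
(-42, -32, 3.5) [199. 221.]
(42, -32, 3.5) [476. 147.]
(42, 32, 3.5) [604. 248.]
(-42, 32, 3.5) [319. 329.]
red [495. 194.] 7
red [294. 248.] 10
```

```bash
python3 - <<'E'
from look import *
s=cam("scene")
b=onplane(s,[np.array([405,319])/9.8-.5+[237,145]],.054)*1000
for v in(217,219,221):
    l=onplane(s,[np.array([394.5,v])/9.8-.5+[237,143]],.0904)*1000
    print(v,l.round(1),b.round(1),(b-l).round(1))
E
```

```text
217 [[444.7 -59.2  90.4]] [[442.1 -57.9  54. ]] [[ -2.5   1.3 -36.4]]
219 [[445.3 -58.4  90.4]] [[442.1 -57.9  54. ]] [[ -3.1   0.4 -36.4]]
221 [[445.9 -57.5  90.4]] [[442.1 -57.9  54. ]] [[ -3.7  -0.4 -36.4]]
```

Emit:
arm_command([
  [[0,0,-0.003,0.0073,0.003,0.03,-0.85],[0,0,-0.003,0.0073,0.003,0.05,-0.85],[0,0,-0.003,0.0073,0.003,0.056,-0.85],[0,0,-0.003,0.0073,0.003,0.056,-0.85],[0,0,-0.003,0.0073,0.003,0.056,-0.85]],
])

```text
time: 63.85
tool_pos: [0.4403, -0.0577, 0.0705]
tool_rot: [-3.142, -0.0, 3.055]
contact_force: [0.3, -0.6, -0.9]
opening: 0.0121
```

```bash
python3 - <<'E'
from look import *
s,p,k=look("g60.png",r=(32,24),ctr=(443,-58,58)); print(p)
h,S,V,P,roi=masks(s)
R=[]
for a,c,m in blobs(((h<6)|(h>172))&(S>110)&(V>50),4):
    if 240<c[0]<310 and 140<c[1]<190: print("red",((c-p+.5)*k).round(),a); R.append(c)
l=onplane(s,[np.mean(R,0)],robot.observe()["tool_pos"][2]+.0025)*1000; print(l)
tp(s,[(-42,-32,12.5),(42,-32,12.5),(42,32,12.5),(-42,32,12.5)],*p,k)
im=s["image"][p[1]:p[1]+48,p[0]:p[0]+64,::-1].astype(float); im=np.clip((im-15)*2.2,0,255).astype(np.uint8)
cv2.imwrite("pics/g60.png",cv2.resize(im,None,fx=k,fy=k,interpolation=cv2.INTER_CUBIC))
E
```

```text
t 63.9 tcp [440.4 -57.8  70.7] rot [-179.99    0.02  175.04] F [-0.4 -1.4 -0.8] open 11.9 q [-0.3   0.41  1.94 -0.    0.79 -1.79]
[245 151]
red [534. 216.] 8
red [291. 285.] 8
[[442.61921569 -55.75890508  73.15224982]]
(-42, -32, 12.5) [166. 290.]
(42, -32, 12.5) [508. 193.]
(42, 32, 12.5) [667. 322.]
(-42, 32, 12.5) [317. 427.]
```

Emit:
arm_command([
  [[0,0,0,0.002,-0.0045,0,-0.85],[0,0,0,0.002,-0.0045,0.01,-0.85],[0,0,0,0.002,-0.0045,0.014,-0.85],[0,0,0,0.002,-0.0045,0.014,-0.85],[0,0,0,0.002,-0.0045,0.014,-0.85]],
])

```text
time: 64.4
tool_pos: [0.4395, -0.059, 0.0664]
tool_rot: [-3.141, 0.0, 3.055]
contact_force: [1.0, 0.7, -0.7]
opening: 0.0114
```

```bash
python3 - <<'E'
from look import *
s,p,k=look("g61.png",r=(32,24),ctr=(443,-58,58))
h,S,V,P,roi=masks(s)
R=[]
for a,c,m in blobs(((h<6)|(h>172))&(S>110)&(V>50),4):
    if 240<c[0]<310 and 140<c[1]<190: print("red",((c-p+.5)*k).round(),a); R.append(c)
print(onplane(s,[np.mean(R,0)],robot.observe()["tool_pos"][2]+.0025)*1000)
im=s["image"][p[1]:p[1]+48,p[0]:p[0]+64,::-1].astype(float); im=np.clip((im-15)*2.2,0,255).astype(np.uint8)
cv2.imwrite("pics/g61.png",cv2.resize(im,None,fx=k,fy=k,interpolation=cv2.INTER_CUBIC))
E
```

```text
t 64.45 tcp [439.5 -59.   66.4] rot [-179.99    0.    175.04] F [ 0.1  0.1 -0.9] open 11.7 q [-0.31  0.41  1.95 -0.    0.78 -1.79]
red [533. 230.] 7
red [290. 300.] 10
[[442.00395315 -56.98564113  68.86335182]]
```

Emit:
arm_command([
  [[0,0,0,0,0,0.004,-0.85],[0,0,0,0,0,0.007,-0.85],[0,0,0,0,0,0.01,-0.85],[0,0,0,0,0,0.01,-0.85]],
])

```text
time: 64.85
tool_pos: [0.4395, -0.059, 0.0633]
tool_rot: [-3.142, 0.0, 3.055]
contact_force: [0.3, 0.3, -1.1]
opening: 0.0114
```

Emit:
arm_command([
  [[0,0,0,0,0,0.003,-0.85],[0,0,0,0,0,0.006,-0.85],[0,0,0,0,0,0.007,-0.85],[0,0,0,0,0,0.007,-0.85]],
])

```text
time: 65.25
tool_pos: [0.4395, -0.0591, 0.0615]
tool_rot: [-3.141, 0.0, 3.055]
contact_force: [-1.2, -0.3, 2.5]
opening: 0.0119
```

Emit:
arm_command([
  [[0,0,0,0,0,0,-0.35],[0,0,0,0,0,0,-0.35],[0,0,0,0,0,0,-0.35],[0,0,0,0,0,-0.05,-0.35],[0,0,0,0,0,-0.2,-0.35],[0,0,0,0,0,-0.3,-1],[0,0,0,0,0,-0.3,-1]],
])

```text
time: 65.95
tool_pos: [0.4418, -0.0597, 0.1549]
tool_rot: [-3.14, 0.008, 3.055]
contact_force: [-0.2, 1.0, 0.5]
opening: 0.0181
```

```bash
cat look.py | head -30; python3 - <<'E'
from look import look
print(look('g62',(440,-58,55),(80,60)))
from h import *
E
python3 go.py 468.4 -61.5 75 175 410.6 -56.5 75 175
```

```text
from pt import *
import sys
def look(name,ctr=None,r=(35,30)):
    s=cam("scene"); st()
    p=(proj(s,robot.observe()["tool_pos"] if ctr is None else np.array(ctr)/1000)[0]).astype(int)-r
    crop(s,p[0],p[1],p[0]+2*r[0],p[1]+2*r[1],name)
    return s,p,(784/(2*r[0]))
t 66.0 tcp [440.6 -59.3 152.9] rot [-179.94    0.24  175.04] F [-0.4  0.7 -0.1] open 14.2 q [-0.31  0.28  1.85 -0.    1.01 -1.79]
t 66.0 tcp [440.6 -59.3 152.9] rot [-179.94    0.24  175.04] F [-0.4  0.7 -0.1] open 14.2 q [-0.31  0.28  1.85 -0.    1.01 -1.79]
-> [468.4, -61.5, 75.0, 175.0] row [-0.0006, 0.0027, 0.0005] [-0.092, 0.0011, 0.2599] rows>= 1.7
-> [410.6, -56.5, 75.0, 175.0] row [-0.0006, 0.0027, 0.0005] [0.1014, 0.001, 0.2591] rows>= 1.7Traceback (most recent call last):
  File "<stdin>", line 2, in <module>
  File "look.py", line 6, in look
    crop(s,p[0],p[1],p[0]+2*r[0],p[1]+2*r[1],name)
    ~~~~^^^^^^^^^^^^^^^^^^^^^^^^^^^^^^^^^^^^^^^^^^
  File "h.py", line 32, in crop
    cv2.imwrite("pics/"+name,cv2.resize(im,None,fx=k,fy=k,interpolation=cv2.INTER_CUBIC))
    ~~~~~~~~~~~^^^^^^^^^^^^^^^^^^^^^^^^^^^^^^^^^^^^^^^^^^^^^^^^^^^^^^^^^^^^^^^^^^^^^^^^^^
cv2.error: OpenCV(4.12.0) /io/opencv/modules/imgcodecs/src/loadsave.cpp:1051: error: (-2:Unspecified error) could not find a writer for the specified extension in function 'imwrite_'
```

```bash
python3 - <<'E'
from look import look
look('g62.png',(440,-58,55),(80,60))
E
```

```text
t 66.05 tcp [439.5 -59.1 151.5] rot [-179.98    0.06  175.04] F [-0.7  0.1 -0.3] open 10.5 q [-0.31  0.28  1.85 -0.    1.01 -1.79]
```

View pics/g62.png

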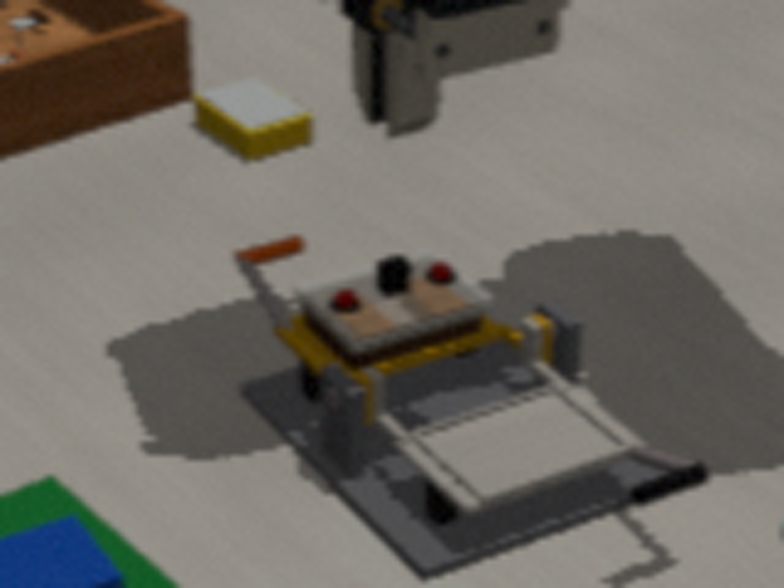

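The lid sits level on the box, with the red studs at (345,300) and (440,272) and the bar at (393,272). Next I press stud a with the closed fingers.

Emit:
arm_command([
  [[0,0,0,-0.097,0,0,-1],[0,0,0,-0.097,0,0.15,-1],[0,0,0,-0.097,0,0.26,-1],[0,0,0,-0.097,0,0.27,-1],[0,0,0,-0.097,0,0.27,-1],[0,0,0,-0.097,0,0.27,-1]],
])

```text
time: 66.65
tool_pos: [0.4691, -0.0617, 0.0712]
tool_rot: [-3.141, 0.001, 3.055]
contact_force: [0.2, -0.2, 0.5]
opening: 0.0003
```

```bash
python3 - <<'E'
from look import look
look('g63.png',(440,-58,55),(45,34))
E
```

```text
t 66.7 tcp [469.4 -61.8  71.6] rot [-179.97    0.13  175.04] F [0.  0.1 0.1] open 0.6 q [-0.29  0.44  1.87 -0.    0.83 -1.78]
```

View pics/g63.png

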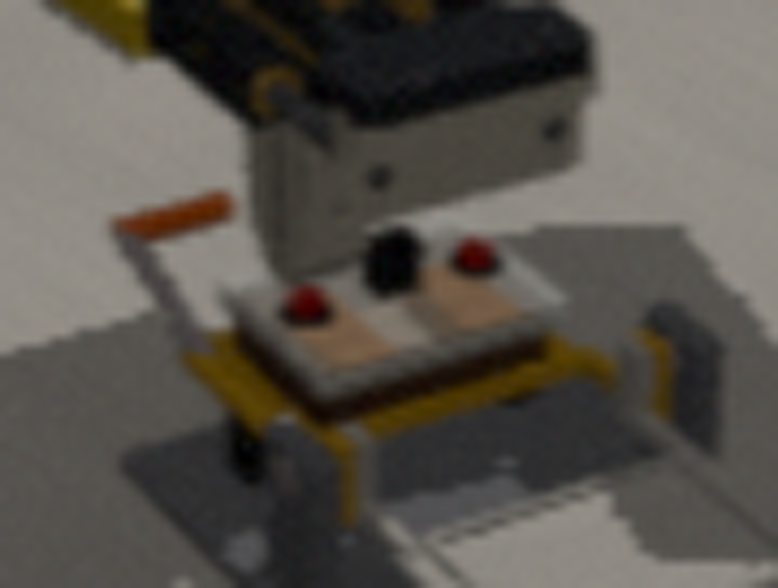

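```bash
python3 - <<'E'
from h import *
s=cam("scene"); st()
p=proj(s,np.array([440,-58,55])/1000.)[0].astype(int)-(45,34)
k=784/90
X=np.array([.996,-.087,0]);Y=np.array([.087,.996,0]);Z=np.array([0,0,1.])
T=robot.observe()['tool_pos']*1000
for n,d in {'tcp':(0,0,0),'finger +x+y':(9.5,19,0),'-x+y':(-9.5,19,0),'up66':(0,0,66),'body+y+x':(37,95,66),'body -y':(37,-95,66),'b -x+y':(-37,95,66),'b -x-y':(-37,-95,66)}.items():
    q=proj(s,(T+d[0]*X+d[1]*Y+d[2]*Z)/1000.)[0]; print(n,((q-p)*k).round())
for w,P in {'studa':(468.4,-61.5,64),'studb':(410.6,-56.5,64)}.items(): print(w,((proj(s,np.array(P)/1000.)[0]-p)*k).round())
# surface points of the grey plate
C=cloud(s); print(C.shape)
for uv in [(290,265),(300,240),(400,180),(500,150),(570,170)]:
    u,v=(np.array(uv)/k+p).round().astype(int); print(uv,(C[v,u]*1000).round())
s2=cam("top"); cv2.imwrite('pics/g64.png',cv2.cvtColor(s2['image'],cv2.COLOR_RGB2BGR))
E
```

```text
t 66.75 tcp [469.4 -61.8  71.7] rot [-1.7996e+02  1.6000e-01  1.7504e+02] F [ 0.2 -0.1 -0.3] open 0.5 q [-0.29  0.44  1.87 -0.    0.83 -1.78]
tcp [306. 274.]
finger +x+y [310. 311.]
-x+y [367. 295.]
up66 [304.  69.]
body+y+x [359. 246.]
body -y [ 35. -30.]
b -x+y [599. 178.]
b -x-y [257. -83.]
studa [310. 297.]
studb [480. 247.]
(420, 560, 3)
(290, 265) [481. -54.  84.]
(300, 240) [480. -51.  90.]
(400, 180) [496.  22. 147.]
(500, 150) [466.  24. 149.]
(570, 170) [ 289. -169.    1.]
```

View pics/g64.png

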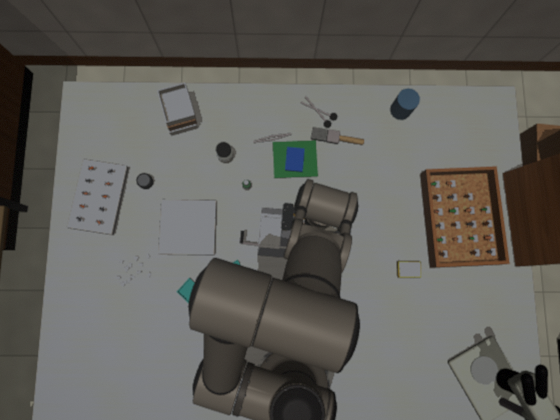

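Emit:
arm_command([
  [[0,0,0,0.002,0,0.01,-1],[0,0,0,0.002,0,0.018,-1],[0,0,0,0.002,0,0.023,-1],[0,0,0,0.002,0,0.028,-1],[0,0,0,0.002,0,0.033,-1],[0,0,0,0.002,0,0.036,-1],[0,0,0,0.002,0,0.036,-1]],
])

```text
time: 67.5
tool_pos: [0.4679, -0.0615, 0.0597]
tool_rot: [-3.141, 0.0, 3.055]
contact_force: [-0.3, 0.4, 4.3]
opening: 0.0002
```

Emit:
arm_command([
  [[0,0,0,0,0,0.003,-1],[0,0,0,0,0,0.006,-1],[0,0,0,0,0,0.006,-1],[0,0,0,0,0,0.006,-1]],
])

```text
time: 67.9
tool_pos: [0.4679, -0.0615, 0.0582]
tool_rot: [-3.141, 0.0, 3.055]
contact_force: [-2.2, 0.6, 7.5]
opening: 0.0003
```

Emit:
arm_command([
  [[0,0,0,0,0,0.002,-1],[0,0,0,0,0,0.003,-1],[0,0,0,0,0,0.003,-1],[0,0,0,0,0,0.003,-1]],
])

```text
time: 68.3
tool_pos: [0.468, -0.0615, 0.0581]
tool_rot: [-3.141, 0.001, 3.055]
contact_force: [-4.7, 0.6, 15.8]
opening: 0.0
```

Emit:
arm_command([
  [[0,0,0,0,0,-0.05,-1],[0,0,0,0,0,-0.11,-1],[0,0,0,0.1,0,-0.11,-1],[0,0,0,0.193,0,-0.11,-1],[0,0,0,0.193,0,-0.11,-1],[0,0,0,0.193,0,-0.05,-1],[0,0,0,0.193,0,-0.045,-1],[0,0,0,0.193,0,-0.045,-1]],
])

```text
time: 69.1
tool_pos: [0.4105, -0.0565, 0.0701]
tool_rot: [3.141, -0.001, 3.055]
contact_force: [-0.3, -0.4, 0.2]
opening: 0.0004
```

```bash
python3 - <<'E'
from look import look
look('g65.png',(440,-58,55),(45,34))
E
```

```text
t 69.15 tcp [410.7 -56.6  70.4] rot [-180.     -0.    175.04] F [-0.3 -0.4 -0.3] open 0.6 q [-0.32  0.36  2.02 -0.    0.76 -1.81]
```

View pics/g65.png

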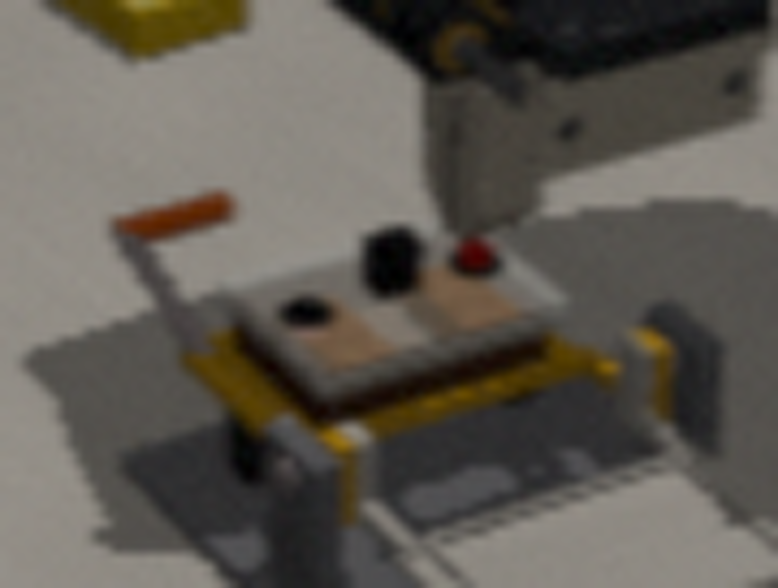

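Stud a at (306,311) is down, with only its dark ring showing. Stud b at (475,250) still stands proud under the finger.

Emit:
arm_command([
  [[0,0,0,0,0,0.01,-1],[0,0,0,0,0,0.02,-1],[0,0,0,0,0,0.026,-1],[0,0,0,0,0,0.032,-1],[0,0,0,0,0,0.038,-1],[0,0,0,0,0,0.041,-1],[0,0,0,0,0,0.041,-1]],
])

```text
time: 69.85
tool_pos: [0.4106, -0.0566, 0.0583]
tool_rot: [-3.141, 0.001, 3.055]
contact_force: [-0.7, 0.7, 2.6]
opening: 0.0005
```

Emit:
arm_command([
  [[0,0,0,0,0,0.002,-1],[0,0,0,0,0,0.004,-1],[0,0,0,0,0,0.004,-1],[0,0,0,0,0,0.004,-1]],
])

```text
time: 70.25
tool_pos: [0.4107, -0.0566, 0.058]
tool_rot: [-3.141, 0.002, 3.055]
contact_force: [-3.2, 0.7, 18.2]
opening: 0.0004
```

Firm stop at 58.0 mm with 18 N. I'll retreat and look.

Emit:
arm_command([
  [[0,0,0,0,0,-0.08,-1],[0,0,0,0,0,-0.25,-1],[0,0,0,0,0,-0.4,-1],[0,0,0,0,-0.15,-0.5,-1],[0,0,0,0,-0.3,-0.5,-1],[0,0,0,0,-0.45,-0.5,-1],[0,0,0,0,-0.5,-0.5,-1],[0,0,0,0,-0.5,-0.5,-1]],
])

```text
time: 71.05
tool_pos: [0.3968, -0.2074, 0.2063]
tool_rot: [3.141, -0.001, 3.052]
contact_force: [-0.3, 0.5, -0.7]
opening: 0.0004
```

```bash
python3 - <<'E'
from look import *
s,p,k=look('g66.png',(440,-58,55),(45,34))
cv2.imwrite('pics/g67.png',cv2.cvtColor(s['image'],cv2.COLOR_RGB2BGR))
t=cam("top");cv2.imwrite('pics/g68.png',cv2.cvtColor(t['image'],cv2.COLOR_RGB2BGR))
E
```

```text
t 71.1 tcp [ 396.8 -205.9  206.2] rot [179.93  -0.06 174.92] F [0.5 0.3 0.4] open 0.3 q [-0.65  0.22  1.76  0.    1.17 -2.13]
```

View pics/g66.png

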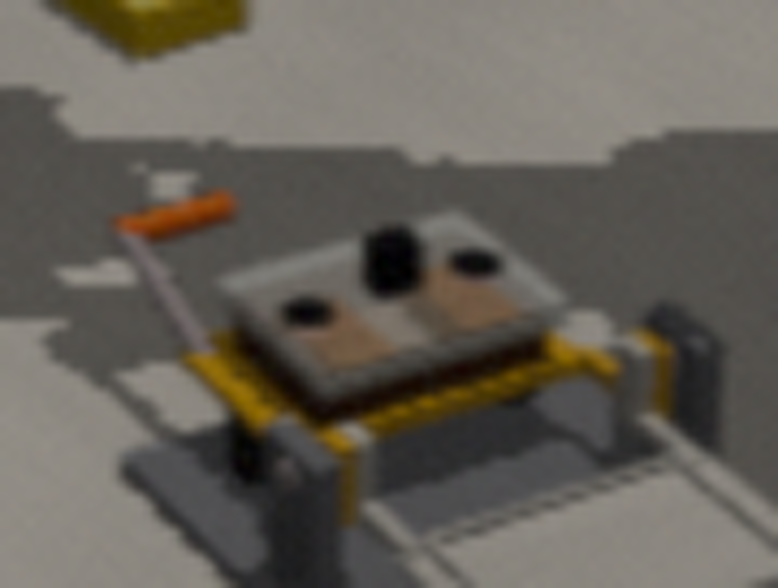

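View pics/g67.png

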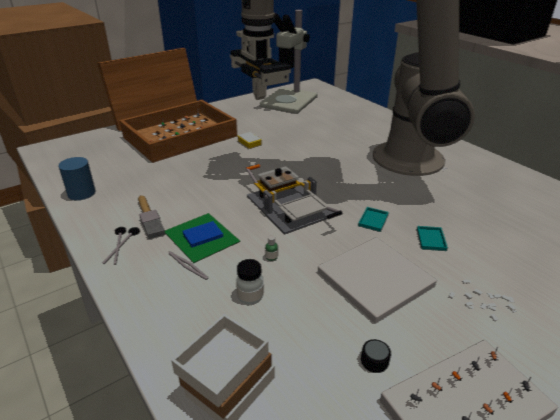

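View pics/g68.png

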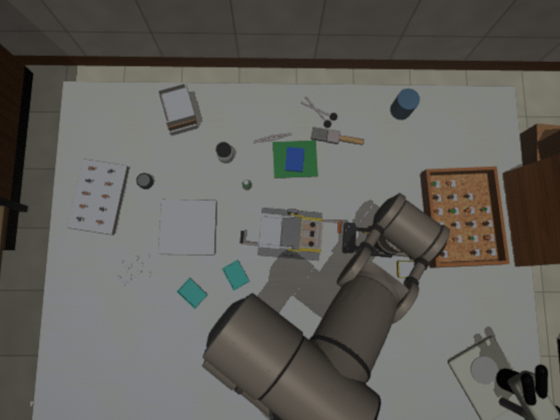

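The lid is seated level and both studs are flush, seen as dark rings at (307,311) and (475,262). Four blocks show through the lid. The tray lies wholly on the green mat at (203,234), the silver leaf is open, and the board is clear.

```bash
python3 - <<'E'
from cell import robot
print(robot.hand_in())
E
```

```text
the job is handed in; nothing more can be done
None
```

I did every step in the order asked and handed the job in at about 71 s of the 210 s. All four blocks went into the blue tray, back up, and were turned over into the box. I then opened the silver leaf and set the emptied tray down mouth-down on the mat. The lid went on after that, and I pushed both studs flush.

**Last checks:**
- **Lid:** it came to rest at the expected height (TCP 61.5 mm) and sits level.
- **Studs:** both stopped firmly at 58.1 and 58.0 mm, level with the plate top, under 16–18 N. No red shows any more in the picture.
- **Blocks:** after the turnover, four amber blocks showed beetle side up in the open box, and they still show through the lid.
- **Tray and stand:** the tray lies wholly on the mat and the silver leaf is open flat.
- **Other things:** by eye in the two last pictures, the bystanders look unmoved. I did not measure them.

**What went wrong:** my first grasp of block B missed; I found it about 12 mm from where I had measured it and grasped it again. No final check failed. The scene camera disagreed with the robot by a few millimetres, so I lined up the lid by comparing it with the box in the same picture.

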